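# Mix barrel beads into the pot

## Robot

A 6-joint arm with a two-finger parallel gripper is mounted at the origin on the work surface. World frame = base frame: x ahead of the robot, y to its left, z up, the work surface at z = 0. Lengths are in m, angles in rad, forces in N, time in s.
With the tool pointing down it reaches from about 0.35 to 0.85 m from the base axis. Payload 8.1 kg.
Tool frame: the origin (TCP) lies where the fingers leave the gripper's body, on its centre line; the fingertips stand 84 mm ahead of it and the grasp point (between the pads) lies 65 mm ahead of it; z points along the fingers, y is the line along which they close (so a half turn about z gives the same grasp; the last joint's range is limited). The gripper opens to 93 mm and grips with 3 to 60 N. Pads are 15 mm wide; open, the fingers measure 128 mm over their backs; the gripper's body (75 mm by 188 mm) begins 65 mm behind the grasp point.
Start: joints at [1.177, 0.13, 1.488, -0, 1.523, -0.085], TCP at [0.182, 0.572, 0.303] pointing down, gripper open.
Joint ranges: [-2.96, 2.96], [-0.89, 2.26], [0.02, 2.5], [-1.34, 4.48], [0, 2.73], [-2.66, 2.66]. Speed limits (rad/s): [2.39, 2.39, 2.79, 3.14, 3.14, 3.14].

## Interface

Orientations are given as a rotation vector (axis times angle).
In Python, from plant import robot gives the robot as it stands.
- The arm moves only by the shell command python3 -m jog 'ROWS' [FORCE]. ROWS is text: rows parted by semicolons, each of 5 numbers parted by spaces: the opening, from 0 (shut) to 1 (fully open), then the shift along the tool's x, y, z in m, then the turn about the tool's z in degrees. A call has 1 to 10 rows; each row shifts and turns the commanded pose from where the row before left it, along the tool's axes as they then stand; what a row does not reach is not made up. A row lasts 1/12 s, in which the tool goes at most 41.7 mm and 7.16 degrees, less where a joint would pass 70% of its speed; a pose out of reach is approached as far as the arm can. A call with a gripper value outside its range is refused whole. The fingers move at their own pace and stop on an object; FORCE is the grip in N (left out, the last holds). Time passes only in rows, so rows that do not move let the fingers close. It gives the time, the measured TCP pose, the force, the opening and the grip force at its end, in the units of the state.
- robot.read_state(): the state, without advancing time (a new reading comes with each control period).
- robot.read_camera(name): name is "scene" or "top" or "wrist"; returns a dict with "color" (384x512x3 uint8, red, green, blue), "intrinsics" (3x3 intrinsics, pixels), "pose" (4x4, takes a point from camera to world coordinates); the wrist camera has in their place "tool_from_camera" (4x4, takes a point from camera to tool coordinates, whose origin is the TCP and whose axes are the flange's). Camera axes: x right, y down, z forward; pixel columns grow to the right and rows downward; lengths in m; the calibration is good to about 2 mm. The wrist camera is an equidistant fisheye: a pixel r from the principal point sees the ray r / f radians off the axis. A picture is of the moment at which its call begins: read the wrist's pose just before it. There is no depth.
- robot.close_job(): hands the job in; it is judged then, once.
The state is a dict: "t": time; "q": joint angles; "dq": joint speeds; "joint_torque": joint torques, N m; "tool_pos": TCP position; "orientation": TCP orientation; "force": force on the tool from outside, world axes, zero at the start; "wrist_torque": the same for the moment, N m; "opening": finger opening in m; "gripper_force": force on a finger pad.
Only numpy, scipy, OpenCV 4.12 (cv2) and the standard library are available. Lean on these libraries where they do the work, as an engineer would, in place of code of your own. Each camera call takes 0.05 s, during which the arm holds its last target. There are 200 camera calls.

## Task

Open the supplies box's hinged lid all the way and then prop it by swinging its stay up and over to its stop. Put every barrel bead from the box into the pot with the round beads; when all are in, take the stirring stick from its cup and mix the beads with it, its end close to the pot's floor, in three full wide turns anticlockwise seen from above, then stand the stick back in its cup. Leave the lid propped open, keep all beads in the pot, and do not disturb the other things on the bench.

Things in the scene. Friction and masses are not known exactly. Their poses are not given: they have to be found in the camera images.
- box: Shallow open wooden supplies box fixed to the bench, 200 (x) x 220 (y) x 45 mm high, walls and floor 6 mm thick. Origin: centre of its underside on the bench. Its x axis points from the front wall (finger tab) to the rear wall (lid hinge), its y axis to the wall that carries the stay, z up. Barrel beads stand on its floor.
- lid (a joint): Angle of the box's flat wooden lid (8 mm thick, 200 x 220 mm, about 0.22 kg): 0 shut, 1.45 rad fully open against its stop, standing almost upright over the rear wall. The hinge is a little stiff: the lid stays up by itself beyond about 1.1 rad and falls shut from less.
- lid_hinge (a point): Point on the lid's hinge line (along the box's y axis), middle of the rear wall, 49.5 mm above the bench; it does not move with the lid.
- lid_tab (a point): Grip point of the brass finger tab that sticks out 40 mm beyond the middle of the lid's front edge: 18 mm wide along the box's y, 12 mm thick. The point lies 228 mm from the hinge line, 28 mm beyond the lid's edge and 12 mm from the tab's end, and moves with the lid. Pinched across its width the tab can turn between the fingers.
- stay (a joint): Angle of the lid stay, a straight brass bar 112 mm long and 8 x 8 mm, pivoted outside the box's +y wall: 0 lying flat, pointing forwards (to the box's -x); it swings up and over backwards to its stop at 2.22 rad, where it leans back with its end just under a small pin on the lid's side. While the lid is shut the pin is in its way. Light friction holds it anywhere.
- stay_hinge (a point): Point on the stay's pivot line (along the box's y axis), 20 mm behind the box's centre, 123 mm to its +y, 30 mm above the bench; fixed.
- stay_grip (a point): Grip point on the stay's wooden cross handle, a round bar 10 mm thick that sticks out from the stay along the box's +y to 55 mm from the stay's middle plane. The point lies on the bar's axis, 100 mm from the pivot line and 37 mm out from the stay; it moves with the stay.
- pot: White round stoneware pot fixed to the bench, 160 mm across at the rim, 55 mm high, wall 5 mm, floor 6 mm thick, inner radius about 71 mm at the floor and 75 mm at the rim. Origin: centre of its underside; x points away from the robot, y to its left, z up. Five round beads lie in it.
- cup: Slim steel cup that holds the stirring stick, fixed to the bench: tube 46 mm outside, 36 mm inside, 65 mm high, floor 6 mm thick, with a thin foot 72 mm across. Origin: centre of its underside, z up.
- stick: Wooden stirring stick standing loose in the cup, 135 mm long, about 40 g. Origin: centre of its lower end; z along the stick to the top. Lower 75 mm is a round rod 12 mm thick; above that, up to 135 mm, is a flat handle 24 mm (along its x) by 16 mm (along its y). It stirs with the lower end; gripped weakly it pivots in the fingers when beads wedge.
- barrel1: Loose wooden barrel bead, a plain cylinder 22 mm across and 22 mm high (14 g), standing on the box's floor at the start; may be absent. Origin: its centre; z along its axis.
- barrel2: Loose wooden barrel bead, a plain cylinder 22 mm across and 22 mm high (14 g), standing on the box's floor at the start; may be absent. Origin: its centre; z along its axis.
- barrel3: Loose wooden barrel bead, a plain cylinder 22 mm across and 22 mm high (14 g), standing on the box's floor at the start; may be absent. Origin: its centre; z along its axis.
- barrel4: Loose wooden barrel bead, a plain cylinder 22 mm across and 22 mm high (14 g), standing on the box's floor at the start; may be absent. Origin: its centre; z along its axis.
- barrel5: Loose wooden barrel bead, a plain cylinder 22 mm across and 22 mm high (14 g), standing on the box's floor at the start; may be absent. Origin: its centre; z along its axis.
- round1: Loose round wooden bead, a ball 22 mm across (12 g), lying in the pot from the start. Origin: its centre.
- round2: Loose round wooden bead, a ball 22 mm across (12 g), lying in the pot from the start. Origin: its centre.
- round3: Loose round wooden bead, a ball 22 mm across (12 g), lying in the pot from the start. Origin: its centre.
- round4: Loose round wooden bead, a ball 22 mm across (12 g), lying in the pot from the start. Origin: its centre.
- round5: Loose round wooden bead, a ball 22 mm across (12 g), lying in the pot from the start. Origin: its centre.
- spool: Bystander, leave alone: wooden thread spool 48 mm across, 52 mm high. Origin: centre of its underside.
- tape: Bystander, leave alone: roll of yellow tape 100 mm across, 24 mm high. Origin: centre of its underside.
- mallet: Bystander, leave alone: white-headed mallet standing on its head, 56 mm across, 170 mm high. Origin: centre of its underside.
Things that resemble listed ones, but are neither listed nor needed, are in the scene too. Several things have the shape of the stick; the one meant has the colours described above.

How it is judged:
By the outcome, as a careful person would: the job done as asked, in the order asked, and still so for the second after the job is handed in, with the robot touching nothing.
Of barrel1, barrel2, barrel3, barrel4, barrel5 only 2 to 5 are there at a start; the rules pass over those that are not, and their reading is None.
At some moment in a run one of barrel1, barrel2, barrel3, barrel4, barrel5 may be knocked a few centimetres aside while the robot is not near it.
It also fails if it takes over 210 s, if anything falls off the work surface, if the arm or the gripper's body presses on something with over 40 N, if the wrist force passes 120 N, or if a joint passes its speed limit or range.

## Working session

There is one attempt and no reset: what is moved stays moved. The work goes in short steps, Python scripts to look and compute and a shell command to move; the robot and the scene stay as the last step left them, time stands still between calls to the robot, and variables do not carry over. Pictures are saved under pics/ and viewed, at most 14 in all, crops included, and the job is handed in when it is done.

```bash
ls; mkdir -p pics
python3 - <<'E'
from plant import robot
import cv2,numpy as np
s=robot.read_state();print(s)
for n in("scene","top"):
    c=robot.read_camera(n);cv2.imwrite(f"pics/{n}0.png",cv2.resize(c["color"][:,:,::-1],(800,600),interpolation=cv2.INTER_CUBIC));np.savez(f"{n}0.npz",**c)
    print(n,c["intrinsics"].tolist(),np.round(c["pose"],4).tolist())
w=robot.read_camera("wrist");print(w["intrinsics"].tolist(),w["tool_from_camera"].tolist())
E
```

```text
pics
{'t': 0.0, 'q': array([ 1.17662981e+00,  1.31121293e-01,  1.48927422e+00, -9.74594996e-06,
        1.52298946e+00, -8.54023056e-02]), 'dq': array([-1.87382309e-03,  4.44655131e-04, -7.43701090e-04,  7.28662011e-04,
       -3.91418870e-05, -1.18071511e-03]), 'joint_torque': array([ 1.06758522e-03, -5.59850621e+01, -4.91763139e+01,  7.67251756e-02,
        3.55475955e-02, -1.57205104e-04]), 'tool_pos': array([0.18215275, 0.57124931, 0.3017139 ]), 'orientation': array([-4.83016466e-01, -3.10381653e+00,  2.73808526e-03]), 'force': array([-0.32639462, -0.10309938, -0.46989532]), 'wrist_torque': array([-0.01910756,  0.03990723,  0.02504709]), 'gripper_force': 0.0, 'opening': 0.0930622083489026}
scene [[375.08639634552026, 0.0, 249.26527172610133], [0.0, 375.08639634552026, 188.34912870415337], [0.0, 0.0, 1.0]] [[0.496, 0.7013, -0.512, 1.0334], [0.8683, -0.3934, 0.3023, -0.3154], [0.0106, -0.5945, -0.804, 0.8324], [0.0, 0.0, 0.0, 1.0]]
top [[360.5564342514042, 0.0, 253.07633446325974], [0.0, 360.5564342514042, 184.59929667987245], [0.0, 0.0, 1.0]] [[-0.0177, -0.9802, 0.1973, 0.3737], [-0.9998, 0.0168, -0.0065, -0.017], [0.003, -0.1974, -0.9803, 0.9701], [0.0, 0.0, 0.0, 1.0]]
[[297.3186396354542, 0.0, 256.44436721395374], [0.0, 297.3186396354542, 191.85429441598316], [0.0, 0.0, 1.0]] [[-0.0010928368482447783, -0.9634564727742816, -0.2678627088210697, 0.07496030221902328], [0.9999992720496498, -0.0009158956912451714, -0.0007855159141922559, 0.0003764395065414261], [0.0005114760911412896, -0.2678633722710532, 0.9634567723503662, -0.08066861448898593], [0.0, 0.0, 0.0, 1.0]]
```

View pics/scene0.png

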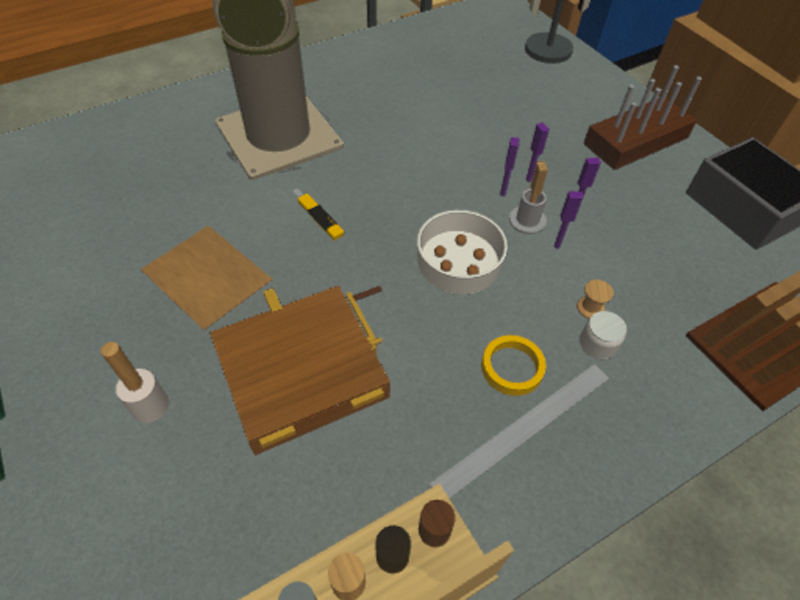

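View pics/top0.png

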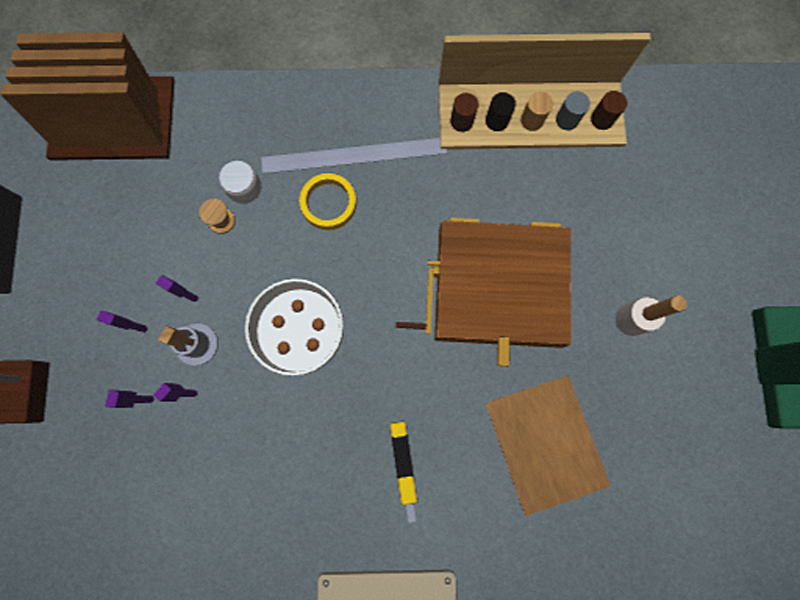

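The wooden stick stands in the cup at top (175,338) / scene (538,190). The four purple ones around it (top (175,287), (120,322), (127,398), (175,392)) have the same shape but the wrong colour. The box is at top (505,285) with its hinges at the far side and the stay on its left. The pot is at (294,327) with 5 round beads.

```bash
cat > h.py <<'E'
import numpy as np,cv2
from scipy.spatial.transform import Rotation as R
def load(n): return dict(np.load(n+".npz"))
def ray(c,u,v,s=1.5625):
    K,T=c["intrinsics"],c["pose"]
    p=np.array([(u+.5)/s-.5,(v+.5)/s-.5,1]); d=T[:3,:3]@np.linalg.solve(K,p); return T[:3,3],d
def onz(c,u,v,z,s=1.5625):
    o,d=ray(c,u,v,s); return o+d*(z-o[2])/d[2]
def proj(c,P,s=1.5625):
    P=np.atleast_2d(P);T=c["pose"];p=(P-T[:3,3])@T[:3,:3]@c["intrinsics"].T
    return (p[:,:2]/p[:,2:]+.5)*s-.5
def tri(c1,p1,c2,p2):
    o1,d1=ray(c1,*p1);o2,d2=ray(c2,*p2);A=np.stack([d1,-d2],1);t=np.linalg.lstsq(A,o2-o1,rcond=None)[0]
    a,b=o1+d1*t[0],o2+d2*t[1];return (a+b)/2,np.linalg.norm(a-b)
E
python3 - <<'E'
from h import *
t=load("top0");s=load("scene0");np.set_printoptions(precision=4,suppress=True)
for n,c,p,z in [("lid",t,[(443,221),(571,228),(570,346),(436,339)],.0535),("lid",s,[(252,441),(387,380),(343,289),(213,336)],.0535),
 ("pot",t,[(294,327)],.055),("pot",s,[(462,248)],.055),("foot",t,[(197,343)],.002),("foot",s,[(529,219)],.002),
 ("tab",t,[(497,365),(508,365)],.0495),("tabend",s,[(265,292),(276,290)],.0535),("sgripend",t,[(397,324)],.035),("sgripend",s,[(380,290)],.035),
 ("mallet head",t,[(648,315)],.06),("spool",t,[(222,222)],.0),("tape",t,[(328,200)],.024),("tape",s,[(514,362)],.024)]:
    for q in p: print(n,onz(c,*q,z))
for n,a,b in[("sticktop",(168,337),(541,167)),("p1",(163,282),(590,162)),("p2",(103,317),(541,127)),("p3",(111,399),(513,142)),("p4",(160,393),(573,195))]: print(n,tri(t,a,s,b))
for n,c,q in[("p1b",t,(196,298)),("p2b",t,(145,329)),("p3b",t,(152,399)),("p4b",t,(195,393)),("b",s,(505,194)),("b",s,(530,178)),("b",s,(558,246))]:print(n,onz(c,*q,0))
im=np.hstack([cv2.resize(t["color"][165:270,50:165,::-1],(400,365),interpolation=2),cv2.resize(s["color"][70:175,300:415,::-1],(400,365),interpolation=2)])
cv2.imwrite("pics/crop1.png",im)
E
```

```text
lid [ 0.6743 -0.1056  0.0535]
lid [ 0.6582 -0.3225  0.0535]
lid [ 0.4582 -0.305   0.0535]
lid [ 0.4734 -0.0873  0.0535]
lid [ 0.6636 -0.3155  0.0535]
lid [ 0.673  -0.1048  0.0535]
lid [ 0.4893 -0.0847  0.0535]
lid [ 0.472  -0.3038  0.0535]
pot [0.4969 0.1442 0.055 ]
pot [0.512 0.138 0.055]
foot [0.4793 0.3196 0.002 ]
foot [0.4782 0.3253 0.002 ]
tab [ 0.4298 -0.1853  0.0495]
tab [ 0.4295 -0.2031  0.0495]
tabend [ 0.4318 -0.1999  0.0535]
tabend [ 0.4369 -0.1824  0.0535]
sgripend [ 0.5017 -0.0243  0.035 ]
sgripend [ 0.509  -0.0253  0.035 ]
mallet head [ 0.506  -0.4346  0.06  ]
spool [0.6966 0.2866 0.    ]
tape [0.7262 0.0936 0.024 ]
tape [0.7303 0.0944 0.024 ]
sticktop (array([0.4753, 0.3187, 0.1341]), np.float64(0.0033108974421704033))
p1 (array([0.5538, 0.3188, 0.1989]), np.float64(0.033642528896382536))
p2 (array([0.4765, 0.3313, 0.2335]), np.float64(0.06356354936050898))
p3 (array([0.3746, 0.3754, 0.1105]), np.float64(0.05898789051112745))
p4 (array([ 0.4226,  0.4371, -0.0428]), np.float64(0.09175166651735672))
p1b [0.5583 0.3261 0.    ]
p2b [0.5053 0.4113 0.    ]
p3b [0.3861 0.3912 0.    ]
p4b [0.3948 0.3192 0.    ]
b [0.3973 0.3274 0.    ]
b [0.3842 0.4013 0.    ]
b [0.5597 0.3314 0.    ]
```

View pics/crop1.png

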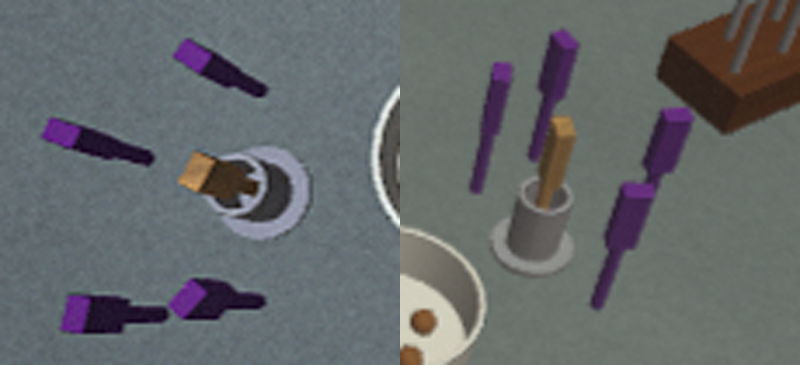

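```bash
cat >> h.py <<'E'
def rot(): # tool frame + grasp point
    from plant import robot
    s=robot.read_state();Rm=R.from_rotvec(s["orientation"]).as_matrix();return s,Rm,s["tool_pos"]+.065*Rm[:,2]
def need(target,ydir=None):
    """tool-frame shift of grasp point to world target (after turning tool y to ydir deg), and turn"""
    s,Rm,g=rot();turn=0
    if ydir is not None:
        a=np.degrees(np.arctan2(Rm[1,1],Rm[0,1]));turn=-((ydir-a+90)%180-90)
    R2=Rm@R.from_rotvec([0,0,np.radians(turn)]).as_matrix()
    print("t%.1f"%s["t"],"g",g.round(4),"turn %.1f"%turn,"shift mm",(R2.T@(np.array(target)-g)*1000).round(1),"F",s["force"].round(1),"op",round(s["opening"],4),"gf",round(s["gripper_force"],1))
BC=np.array([.569,-.205,0]);BY=-.08
def B(x,y,z): c,s_=np.cos(BY),np.sin(BY);return BC+np.array([c*x-s_*y,s_*x+c*y,z])
E
J="python3 -m jog"
python3 -m jog '1 -.04 0 0 -6.5;1 -.04 0 0 -6.5;1 -.04 -.01 0 0;1 -.04 -.01 0 0;1 -.04 -.01 0 0;1 -.03 -.025 0 0;1 -.02 -.035 0 0;1 0 -.041 0 0;1 0 -.041 0 0;1 0 -.041 0 0' 30
python3 -m jog '1 0 -.041 0 0;1 0 -.041 0 0;1 0 -.041 0 0;1 0 -.041 0 0;1 0 -.041 0 0;1 0 -.041 0 0;1 0 -.041 0 0;1 0 -.041 0 0;1 0 -.041 0 0;1 0 -.041 0 0'
python3 - <<'E'
from h import *
need(B(-.128,0,.0495),85.4)
E
```

```text
t: 0.98
tool_pos: [0.4115, 0.3235, 0.3019]
orientation: [-0.129, -3.138, 0.001]
force: [0.6, -0.7, 1.2]
opening: 0.093
gripper_force: 0.0
t: 1.82
tool_pos: [0.3773, -0.0849, 0.3028]
orientation: [0.128, 3.138, -0.0]
force: [1.6, -0.8, 0.9]
opening: 0.0933
gripper_force: 0.0
t1.8 g [ 0.3774 -0.0849  0.2378] turn -0.1 shift mm [ -72.5 -104.4  188.3] F [ 1.6 -0.8  0.9] op 0.0933 gf 0.0
```

Go above the tab, look with the wrist camera.

```bash
python3 -m jog '1 -.03 -.04 0 0;1 -.03 -.04 .02 0;1 -.012 -.024 .03 0;1 0 0 .03 0;1 0 0 0 0;1 0 0 0 0'
python3 - <<'E'
from h import *
from plant import robot
np.set_printoptions(precision=4,suppress=True)
need(B(-.128,0,.0495),85.4)
s,Rm,g=rot();c=robot.read_camera("wrist")
np.savez("w1.npz",Rm=Rm,p=s["tool_pos"],**c)
cv2.imwrite("pics/w1.png",cv2.resize(c["color"][:,:,::-1],(800,600),interpolation=2))
E
```

```text
t: 2.32
tool_pos: [0.4295, -0.1754, 0.2256]
orientation: [-0.13, -3.134, -0.004]
force: [0.6, 0.7, 0.6]
opening: 0.093
gripper_force: 0.0
t2.3 g [ 0.4292 -0.1752  0.1606] turn -0.1 shift mm [-14.3 -18.8 111. ] F [0.6 0.7 0.6] op 0.093 gf 0.0
```

View pics/w1.png

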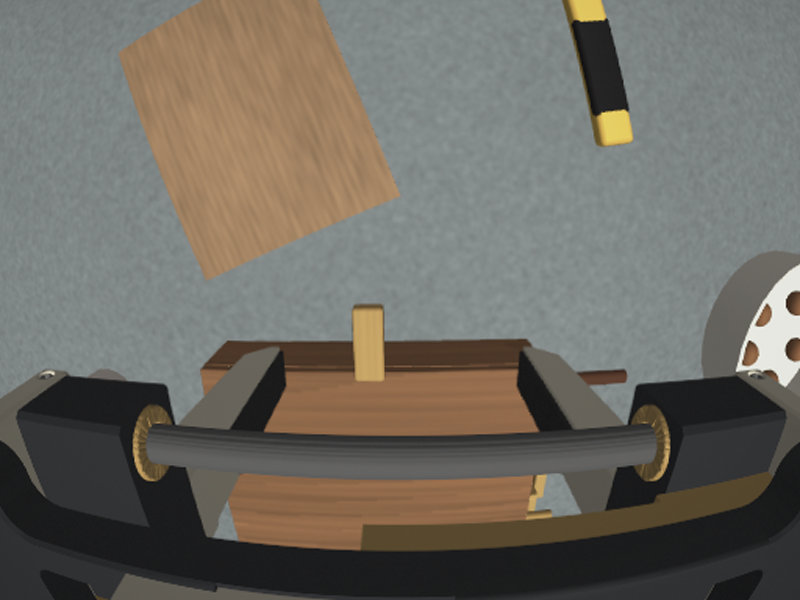

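The tab end is at (369,306), the lid's front corners are at (203,369) and (535,370), and the stay handle end is at (627,376).

```bash
cat >> h.py <<'E'
def wz(c,u,v,z,s=1.5625):
    K=c["intrinsics"];p=np.array([(u+.5)/s-.5-K[0,2],(v+.5)/s-.5-K[1,2]])/K[0,0];r=np.linalg.norm(p)
    d=np.append(p/max(r,1e-9)*np.sin(r),np.cos(r));T=c["tool_from_camera"]
    o=c["p"]+c["Rm"]@T[:3,3];d=c["Rm"]@T[:3,:3]@d;return o+d*(z-o[2])/d[2]
E
python3 - <<'E'
from h import *
np.set_printoptions(precision=4,suppress=True)
w=load("w1");c,s_=np.cos(BY),np.sin(BY)
for n,u,v,z in[("tabend",355,308,.0535),("tabend",383,308,.0535),("tabroot",356,381,.0535),("tabroot",384,381,.0535),("cornerR",203,369,.0535),("cornerL",535,370,.0535),("handle",627,376,.03)]:
    P=wz(w,u,v,z);d=P-BC;print(n,P,"box",c*d[0]+s_*d[1],-s_*d[0]+c*d[1])
need(B(-.128,0,.0495),85.4)
E
```

```text
tabend [ 0.4266 -0.2007  0.0535] box -0.1422790664194087 -0.007096700004418044
tabend [ 0.4279 -0.1848  0.0535] box -0.1422228261998202 0.008866398733728789
tabroot [ 0.4721 -0.2054  0.0535] box -0.09653594671165262 -0.008135865143724335
tabroot [ 0.4734 -0.1886  0.0535] box -0.09660049344271168 0.008723514429234379
cornerR [ 0.4587 -0.303   0.0535] box -0.10213408797555049 -0.10646284899696172
cornerL [ 0.4753 -0.0962  0.0535] box -0.10213374385472311 0.1009403134480639
handle [ 0.5001 -0.0187  0.03  ] box -0.08358744094893221 0.18016723332941217
t2.4 g [ 0.4305 -0.1755  0.1626] turn -0.1 shift mm [-12.6 -18.4 113.1] F [0.5 0.1 0.5] op 0.0929 gf 0.0
```

```bash
sed -i 's/BC=np.array(\[.569/BC=np.array([.5677/' h.py
python3 -m jog '.5 -.0115 -.018 0 0;.5 0 0 .03 0;.5 0 0 .03 0;.5 0 0 .03 0;.5 0 0 .02 0;.5 0 0 .003 0;.5 0 0 0 0' 
python3 -m jog '0 0 0 0 0;0 0 0 0 0;0 0 0 0 0;0 0 0 0 0;0 0 0 0 0;0 0 0 0 0' 15
python3 - <<'E'
from h import *
need(B(-.128,0,.0495),85.4)
L=.228;H=.100
a=np.arange(0,1.46,.145);x=.1-L*np.cos(a);z=.0495+L*np.sin(a)
print(np.stack([-np.diff(x),-np.diff(z)],1).round(4).tolist())
E
```

```text
t: 2.95
tool_pos: [0.4413, -0.1943, 0.1153]
orientation: [0.127, 3.139, -0.0]
force: [-0.1, 0.5, 0.8]
opening: 0.0508
gripper_force: 0.0
t: 3.45
tool_pos: [0.4415, -0.1953, 0.1152]
orientation: [0.128, 3.138, -0.001]
force: [-0.3, -0.6, 5.1]
opening: 0.018
gripper_force: 15.0
t3.5 g [ 0.4415 -0.1953  0.0502] turn -0.1 shift mm [1.5 0.4 0.7] F [-0.3 -0.6  5.1] op 0.018 gf 15.0
[[-0.0024, -0.0329], [-0.0071, -0.0323], [-0.0117, -0.0309], [-0.0161, -0.0289], [-0.0201, -0.0262], [-0.0236, -0.0231], [-0.0267, -0.0194], [-0.0292, -0.0153], [-0.0312, -0.011], [-0.0324, -0.0063]]
```

```bash
python3 -m jog '0 -.0006 0 -.0164 0;0 -.0018 0 -.0164 0;0 -.003 0 -.0163 0;0 -.0041 0 -.016 0;0 -.0053 0 -.0157 0;0 -.0064 0 -.0152 0;0 -.0075 0 -.0148 0;0 -.0086 0 -.0142 0;0 -.0096 0 -.0135 0;0 -.0105 0 -.0127 0'
python3 -m jog '0 -.0113 0 -.0119 0;0 -.0121 0 -.0112 0;0 -.0128 0 -.0102 0;0 -.0137 0 -.0092 0;0 -.0143 0 -.0082 0;0 -.0149 0 -.0071 0;0 -.0154 0 -.006 0;0 -.0158 0 -.005 0;0 -.0161 0 -.0037 0;0 -.0163 0 -.0025 0'
python3 -m jog '0 0 0 0 0;0 0 0 0 0'
python3 - <<'E'
from h import *
need(B(.1-.228*np.cos(1.45),0,.0495+.228*np.sin(1.45)),85.4)
E
```

```text
t: 4.28
tool_pos: [0.4979, -0.1995, 0.2657]
orientation: [-0.129, -3.137, -0.001]
force: [-0.1, -0.4, -2.3]
opening: 0.0175
gripper_force: 15.0
t: 5.12
tool_pos: [0.6409, -0.2102, 0.3406]
orientation: [-0.127, -3.138, -0.003]
force: [-1.5, 5.2, 1.0]
opening: 0.0182
gripper_force: 15.0
t: 5.28
tool_pos: [0.6412, -0.2102, 0.3406]
orientation: [0.126, 3.138, 0.003]
force: [1.1, 5.2, 1.7]
opening: 0.0177
gripper_force: 15.0
t5.3 g [ 0.6412 -0.2101  0.2756] turn -0.0 shift mm [ 1.2 -0.8 -0.3] F [1.1 5.2 1.7] op 0.0177 gf 15.0
```

```bash
python3 -m jog '0 -.003 0 0 0;0 -.002 0 0 0;0 0 0 0 0'
python3 -m jog '.4 .003 0 0 0;.4 0 0 0 0;.4 0 0 0 0;.4 0 0 -.03 0;.4 0 0 -.03 0;.4 0.01 0 -.01 0;.4 .04 0 0 0;.4 .04 0 0 0;.4 .04 .02 0 0;.4 0.03 .03 0 0'
python3 - <<'E'
from h import *
from plant import robot
need(B(-.08,.123+.040,.030),175.4)
s,Rm,g=rot();c=robot.read_camera("wrist")
np.savez("w2.npz",Rm=Rm,p=s["tool_pos"],**c)
t=robot.read_camera("top")["color"];np.save("top1.npy",t)
im=np.hstack([cv2.resize(c["color"][:,:,::-1],(400,300),interpolation=2),cv2.resize(t[100:280,200:440,::-1],(400,300),interpolation=2)])
cv2.imwrite("pics/w2.png",im)
E
```

```text
t: 5.53
tool_pos: [0.645, -0.2105, 0.3409]
orientation: [-0.127, -3.138, -0.003]
force: [-2.5, 5.4, 5.4]
opening: 0.0176
gripper_force: 15.0
t: 6.37
tool_pos: [0.4875, -0.1521, 0.4097]
orientation: [-0.134, -3.138, 0.002]
force: [1.1, 1.6, 0.8]
opening: 0.0372
gripper_force: 0.0
t6.4 g [ 0.4874 -0.1522  0.3447] turn 89.7 shift mm [117.1   4.5 314.6] F [1.1 1.6 0.8] op 0.0372 gf 0.0
```

View pics/w2.png

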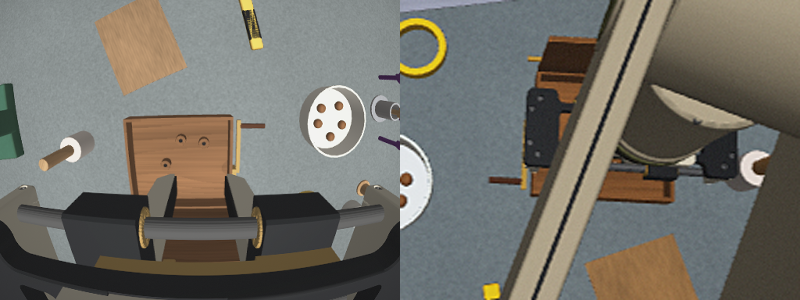

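The lid is open and three barrels are in view so far. Next I turn the gripper for the stay.

```bash
python3 -c "
from h import *
print(rot()[0]['q'].round(2))"
python3 -m jog '.4 0 .041 0 7;.4 0 .041 0 7;.4 0 .02 0 7;.4 0 0 0 7;.4 0 0 0 7;.4 0 0 0 7;.4 0 0 0 7;.4 0 0 0 7;.4 0 0 0 7;.4 0 0 0 7'
python3 -m jog '.4 0 0 0 7;.4 0 0 0 7;.4 0 0 .04 6;.4 0 0 .04 0;.4 0 0 .04 0;.4 0 0 0 0;.4 0 0 0 0'
python3 - <<'E'
from h import *
from plant import robot
s,Rm,g=rot();print(s['q'].round(2))
need(B(-.08,.123+.040,.030),175.4)
c=robot.read_camera("wrist")
np.savez("w3.npz",Rm=Rm,p=s["tool_pos"],**c)
cv2.imwrite("pics/w3.png",cv2.resize(c["color"][:,:,::-1],(800,600),interpolation=2))
E
```

```text
[-0.4  -0.14  1.56  0.    1.72 -1.89]
t: 7.3
tool_pos: [0.5069, -0.0584, 0.4104]
orientation: [1.886, 2.512, -0.0]
force: [1.2, 0.3, -0.6]
opening: 0.0372
gripper_force: 0.0
t: 7.88
tool_pos: [0.5054, -0.058, 0.2886]
orientation: [-2.284, -2.151, 0.005]
force: [0.7, 0.2, 0.5]
opening: 0.0374
gripper_force: 0.0
[-0.21 -0.11  1.75 -0.    1.5  -0.15]
t7.9 g [ 0.505  -0.0579  0.2236] turn 1.2 shift mm [ 21.3  -4.7 193.6] F [0.7 0.2 0.5] op 0.0374 gf 0.0
```

View pics/w3.png

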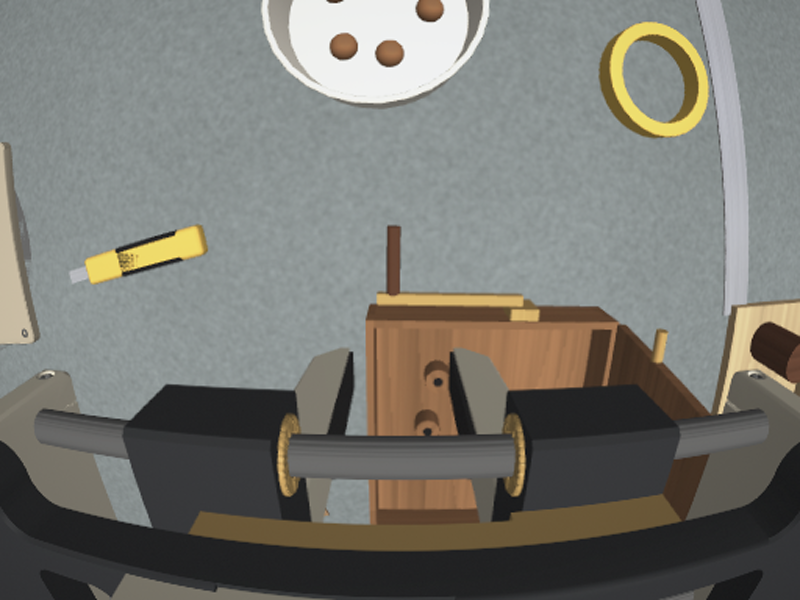

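The stay handle runs from (394,228) to (394,293), the stay bar lies at (450,299), and the pin is at (660,345).

Run:
```python
from h import *
np.set_printoptions(precision=4,suppress=True)
w=load("w3");c,s_=np.cos(BY),np.sin(BY)
for n,u,v,z in[("hend",394,227,.035),("hroot",394,293,.035),("corner-front+y",368,306,.045)]:
    P=wz(w,u,v,z);d=P-BC;print(n,P,"box",c*d[0]+s_*d[1],-s_*d[0]+c*d[1])
need(B(-.08,.163,.030),175.4)
```

```text
hend [ 0.5005 -0.0211  0.035 ] box -0.08170363244257806 0.17798416010029378
hroot [ 0.4973 -0.0702  0.035 ] box -0.08092395857068775 0.1287199748550632
corner-front+y [ 0.4781 -0.0763  0.045 ] box -0.09956415933788808 0.12116897397083062
t7.9 g [ 0.5068 -0.0582  0.2267] turn 1.2 shift mm [ 21.6  -7.6 196.7] F [-0.6 -0.4  0.9] op 0.0373 gf 0.0
```

```bash
python3 -m jog '.4 .021 -.006 .01 1;.4 0 0 .04 0;.4 0 0 .04 0;.4 0 0 .04 0;.4 0 0 .04 0;.4 0 0 .025 0;.4 0 0 0 0;.4 0 0 0 0'
python3 -m jog '0 0 0 0 0;0 0 0 0 0;0 0 0 0 0;0 0 0 0 0;0 0 0 0 0' 12
python3 - <<'E'
from h import *
need(B(-.08,.163,.030),175.4)
a=np.linspace(0,2.22,31);x=.02-.1*np.cos(a);z=.03+.1*np.sin(a)
print(*[f"0 0 {-p:.4f} {-q:.4f} 0" for p,q in zip(np.diff(x),np.diff(z))],sep=";")
E
```

```text
t: 8.6
tool_pos: [0.5034, -0.0369, 0.0976]
orientation: [2.304, 2.133, 0.001]
force: [0.4, 0.5, 0.5]
opening: 0.037
gripper_force: 0.0
t: 9.02
tool_pos: [0.5, -0.0364, 0.0961]
orientation: [-2.303, -2.132, 0.005]
force: [-10.6, -1.9, 9.5]
opening: 0.0097
gripper_force: 12.0
t9.0 g [ 0.4997 -0.0364  0.0311] turn 0.2 shift mm [0.3 1.2 1.1] F [-10.6  -1.9   9.5] op 0.0097 gf 12.0
0 0 -0.0003 -0.0074 0;0 0 -0.0008 -0.0074 0;0 0 -0.0014 -0.0073 0;0 0 -0.0019 -0.0072 0;0 0 -0.0024 -0.0070 0;0 0 -0.0029 -0.0068 0;0 0 -0.0034 -0.0066 0;0 0 -0.0039 -0.0063 0;0 0 -0.0044 -0.0060 0;0 0 -0.0048 -0.0056 0;0 0 -0.0052 -0.0053 0;0 0 -0.0056 -0.0049 0;0 0 -0.0059 -0.0045 0;0 0 -0.0062 -0.0040 0;0 0 -0.0065 -0.0035 0;0 0 -0.0067 -0.0030 0;0 0 -0.0070 -0.0025 0;0 0 -0.0071 -0.0020 0;0 0 -0.0072 -0.0015 0;0 0 -0.0073 -0.0009 0;0 0 -0.0074 -0.0004 0;0 0 -0.0074 0.0001 0;0 0 -0.0074 0.0007 0;0 0 -0.0073 0.0012 0;0 0 -0.0072 0.0018 0;0 0 -0.0070 0.0023 0;0 0 -0.0068 0.0028 0;0 0 -0.0066 0.0033 0;0 0 -0.0064 0.0038 0;0 0 -0.0061 0.0043 0
```

```bash
python3 -m jog '0 0 .0017 -.0074 0;0 0 -0.0008 -0.0074 0;0 0 -0.0014 -0.0073 0;0 0 -0.0019 -0.0072 0;0 0 -0.0024 -0.0070 0;0 0 -0.0029 -0.0068 0;0 0 -0.0034 -0.0066 0;0 0 -0.0039 -0.0063 0;0 0 -0.0044 -0.0060 0;0 0 -0.0048 -0.0056 0'
python3 -m jog '0 0 -0.0052 -0.0053 0;0 0 -0.0056 -0.0049 0;0 0 -0.0059 -0.0045 0;0 0 -0.0062 -0.0040 0;0 0 -0.0065 -0.0035 0;0 0 -0.0067 -0.0030 0;0 0 -0.0070 -0.0025 0;0 0 -0.0071 -0.0020 0;0 0 -0.0072 -0.0015 0;0 0 -0.0073 -0.0009 0'
python3 -m jog '0 0 -0.0074 -0.0004 0;0 0 -0.0074 0.0001 0;0 0 -0.0074 0.0007 0;0 0 -0.0073 0.0012 0;0 0 -0.0072 0.0018 0;0 0 -0.0070 0.0023 0;0 0 -0.0068 0.0028 0;0 0 -0.0066 0.0033 0;0 0 -0.0064 0.0038 0;0 0 -0.0061 0.0043 0'
python3 -m jog '0 0 0 0 0;0 0 0 0 0'
python3 - <<'E'
from h import *
need(B(.02+.0605,.163,.030+.0797),175.4)
E
```

```text
t: 9.85
tool_pos: [0.4801, -0.0351, 0.1657]
orientation: [2.301, 2.13, 0.007]
force: [0.1, -0.4, 0.6]
opening: 0.0474
gripper_force: 0.0
t: 10.68
tool_pos: [0.4124, -0.0297, 0.1953]
orientation: [2.305, 2.134, 0.0]
force: [0.0, -0.6, -0.2]
opening: 0.0009
gripper_force: 0.0
t: 11.52
tool_pos: [0.3431, -0.0243, 0.1748]
orientation: [-2.305, -2.134, -0.0]
force: [-0.8, -0.7, -0.4]
opening: 0.0005
gripper_force: 0.0
t: 11.68
tool_pos: [0.3434, -0.0243, 0.1749]
orientation: [-2.305, -2.134, 0.0]
force: [-0.3, -1.2, 1.0]
opening: 0.0003
gripper_force: 0.0
t11.7 g [ 0.3434 -0.0243  0.1099] turn 0.2 shift mm [9.000e-01 3.185e+02 2.000e-01] F [-0.3 -1.2  1. ] op 0.0003 gf 0.0
```

I had the y sign wrong: tool y is +box x. Nothing was hit, but the handle slipped out of the grip, so I check where the stay is now.

```bash
python3 -m jog '.4 0 0 -.04 0;.4 0 0 -.04 0;.4 0 0.03 -.03 0;.4 0 .03 0 0;.4 0 0 0 0;.4 0 0 0 0'
python3 - <<'E'
from h import *
from plant import robot
s,Rm,g=rot()
need(B(-.08,.163,.030),175.4)
c=robot.read_camera("wrist")
np.savez("w4.npz",Rm=Rm,p=s["tool_pos"],**c)
t=robot.read_camera("scene")["color"]
im=np.hstack([cv2.resize(c["color"][:,:,::-1],(400,300),interpolation=2),cv2.resize(t[150:300,100:300,::-1],(400,300),interpolation=2)])
cv2.imwrite("pics/w4.png",im)
E
```

```text
t: 12.18
tool_pos: [0.4039, -0.029, 0.2845]
orientation: [-2.304, -2.134, 0.001]
force: [0.3, 0.4, -0.2]
opening: 0.035
gripper_force: 0.0
t12.2 g [ 0.4038 -0.029   0.2195] turn 0.2 shift mm [  0.7  97.7 189.4] F [ 0.3  0.4 -0.2] op 0.035 gf 0.0
```

View pics/w4.png

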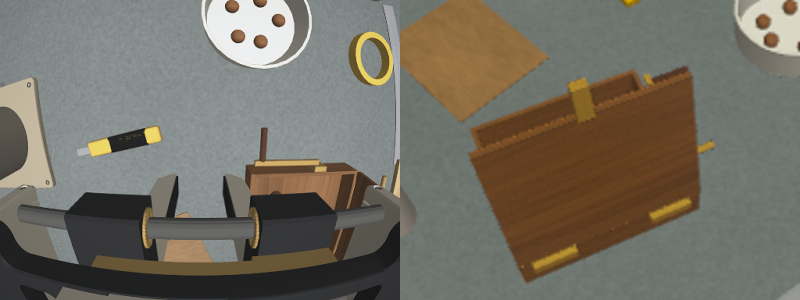

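Run:
```python
from h import *
w=load("w4");c,s_=np.cos(BY),np.sin(BY)
for a in(0,.05,.1,.2,.3):
    P=wz(w,264,128,.03+.1*np.sin(a),400/512);d=P-BC;P2=wz(w,263.5,160,.03+.1*np.sin(a),400/512);e=P2-BC
    print(a,"model x",round(.02-.1*np.cos(a),4),"y .178/.127; obs end",(c*d[0]+s_*d[1]).round(4),(-s_*d[0]+c*d[1]).round(4),"root",(c*e[0]+s_*e[1]).round(4),(-s_*e[0]+c*e[1]).round(4))
```

```text
0 model x -0.08 y .178/.127; obs end -0.0828 0.1779 root -0.0799 0.1275
0.05 model x -0.0799 y .178/.127; obs end -0.0842 0.1788 root -0.0814 0.1291
0.1 model x -0.0795 y .178/.127; obs end -0.0856 0.1797 root -0.0828 0.1308
0.2 model x -0.078 y .178/.127; obs end -0.0884 0.1815 root -0.0857 0.134
0.3 model x -0.0755 y .178/.127; obs end -0.0911 0.1832 root -0.0885 0.1372
```

The stay is still flat. I grip it again.

```bash
python3 -m jog '.4 .001 .04 0 0;.4 0 .04 0 0;.4 0 .0165 .03 0;.4 0 0 .04 0;.4 0 0 .04 0;.4 0 0 .04 0;.4 0 0 .03 0;.4 0 0 .007 0;.4 0 0 0 0;.4 0 0 0 0'
python3 -m jog '0 0 0 0 0;0 0 0 0 0;0 0 0 0 0;0 0 0 0 0;0 0 0 0 0' 15
python3 -c "
from h import *
need(B(-.08,.163,.030),175.4)"
```

```text
t: 13.12
tool_pos: [0.4996, -0.0355, 0.0992]
orientation: [2.305, 2.134, 0.001]
force: [-0.1, -0.5, 0.1]
opening: 0.0373
gripper_force: 0.0
t: 13.53
tool_pos: [0.4995, -0.0354, 0.0985]
orientation: [2.305, 2.134, 0.0]
force: [2.4, -2.3, 4.3]
opening: 0.0093
gripper_force: 15.0
t13.5 g [ 0.4995 -0.0354  0.0335] turn 0.2 shift mm [-0.6  1.5  3.5] F [ 2.4 -2.3  4.3] op 0.0093 gf 15.0
```

```bash
python3 -m jog '0 0 .0003 -.0074 0;0 0 .0008 -0.0074 0;0 0 .0014 -0.0073 0;0 0 .0019 -0.0072 0;0 0 .0024 -0.0070 0;0 0 .0029 -0.0068 0;0 0 .0034 -0.0066 0;0 0 .0039 -0.0063 0;0 0 .0044 -0.0060 0;0 0 .0048 -0.0056 0'
python3 -m jog '0 0 .0052 -0.0053 0;0 0 .0056 -0.0049 0;0 0 .0059 -0.0045 0;0 0 .0062 -0.0040 0;0 0 .0065 -0.0035 0;0 0 .0067 -0.0030 0;0 0 .0070 -0.0025 0;0 0 .0071 -0.0020 0;0 0 .0072 -0.0015 0;0 0 .0073 -0.0009 0'
python3 -c "
from h import *
need(B(.02+.0605,.163,.030+.0797),175.4)"
```

```text
t: 14.37
tool_pos: [0.5269, -0.0377, 0.166]
orientation: [2.304, 2.132, 0.003]
force: [12.8, -3.8, -14.9]
opening: 0.0094
gripper_force: 15.0
t: 15.2
tool_pos: [0.5908, -0.0424, 0.1979]
orientation: [2.305, 2.134, 0.0]
force: [-0.4, 1.5, 0.5]
opening: 0.0093
gripper_force: 15.0
t15.2 g [ 0.5908 -0.0424  0.1329] turn 0.2 shift mm [-0.9 70.5 23.2] F [-0.4  1.5  0.5] op 0.0093 gf 15.0
```

```bash
python3 -m jog '0 0 .0074 -0.0004 0;0 0 .0074 0.0001 0;0 0 .0074 0.0007 0;0 0 .0073 0.0012 0;0 0 .0072 0.0018 0;0 0 .0070 0.0023 0;0 0 .0068 0.0028 0;0 0 .0066 0.0033 0;0 0 .0064 0.0038 0;0 0 .0061 0.0043 0'
python3 -m jog '0 0 .002 .0014 0;0 0 0 0 0;0 0 0 0 0'
python3 -c "
from h import *
need(B(.02+.0605,.163,.030+.0797),175.4)"
```

```text
t: 16.03
tool_pos: [0.6599, -0.0477, 0.177]
orientation: [-2.305, -2.134, 0.0]
force: [-7.8, 1.7, 7.3]
opening: 0.0093
gripper_force: 15.0
t: 16.28
tool_pos: [0.6603, -0.0478, 0.1759]
orientation: [-2.303, -2.132, 0.004]
force: [-12.0, 1.6, 6.7]
opening: 0.0092
gripper_force: 15.0
t16.3 g [ 0.66   -0.0478  0.1109] turn 0.2 shift mm [-1.1  1.1  1.2] F [-12.    1.6   6.7] op 0.0092 gf 15.0
```

The stay is at its stop. I release it, back off over the pot and take a top view.

```bash
python3 -m jog '.35 0 -.002 -.001 0;.35 0 0 0 0;.35 0 0 0 0;.35 0.005 0 -.02 0;.35 0.02 0 -.03 0;.5 .04 0 -.01 0;.5 .04 0 -.02 -7;.5 .04 0 -.02 -7;.5 .04 0 -.02 -7;.5 .04 0 0 -7'
python3 -m jog '.5 0 0 0 -7;.5 0 0 0 -7;.5 0 0 0 -7;.5 0 0 0 -7;.5 0 0 0 -7;.5 0 0 0 -7;.5 0 0 0 -7;.5 0 0 0 -7;.5 0 0 0 -6;.5 0 .02 0 0'
python3 - <<'E'
from h import *
from plant import robot
need(B(0,0,.2),85.4)
t=robot.read_camera("top");np.savez("top2.npz",**t)
cv2.imwrite("pics/t2.png",cv2.resize(t["color"][:,:,::-1],(800,600),interpolation=2))
E
```

```text
t: 17.12
tool_pos: [0.65, 0.1682, 0.2985]
orientation: [1.71, 2.628, 0.009]
force: [1.1, 0.1, 0.5]
opening: 0.0465
gripper_force: 0.0
t: 17.95
tool_pos: [0.6503, 0.1838, 0.2933]
orientation: [0.114, 3.138, -0.002]
force: [-0.9, -0.3, 0.7]
opening: 0.0464
gripper_force: 0.0
t17.9 g [0.6504 0.1837 0.2283] turn 0.5 shift mm [  51.3 -394.    28.7] F [-0.9 -0.3  0.7] op 0.0464 gf 0.0
```

View pics/t2.png

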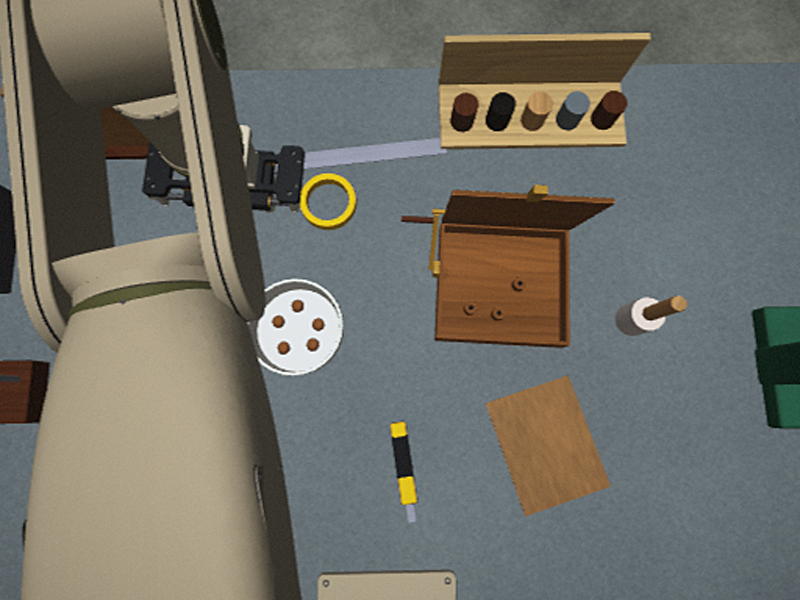

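There are three barrels, at (470,309), (497,314) and (517,285). The lid is standing and the stay is leaning back.

```bash
cat >> h.py <<'E'
def inbox(P): c,s_=np.cos(BY),np.sin(BY);d=np.array(P)-BC;return np.array([c*d[0]+s_*d[1],-s_*d[0]+c*d[1],P[2]])
E
python3 - <<'E'
from h import *
np.set_printoptions(precision=4,suppress=True)
t=load("top2")
for q in[(470,309.5),(497.5,314.5),(517.5,285)]: P=onz(t,*q,.028);print(P,inbox(P));need([P[0],P[1],.2],85.4)
for q in[(443,229),(566,231),(569,346),(436,340)]: print("c",inbox(onz(t,*q,.045)))
# pot rim ellipse
for nm in("top0","scene0"):
    t0=load(nm);m=(t0["color"].min(2)>150)&(np.ptp(t0["color"].astype(int),axis=2)<25)
    n,l,st,ce=cv2.connectedComponentsWithStats(m.astype(np.uint8))
    k=[i for i in range(1,n) if st[i,4]>800 ]
    for i in k:
        print(nm,st[i],ce[i])
E
```

```text
[ 0.5252 -0.1484  0.028 ] [-0.0469  0.053   0.028 ]
t18.0 g [0.6499 0.1891 0.2281] turn 0.3 shift mm [  97.2 -346.5   27.4] F [-1.5  2.2  0. ] op 0.0469 gf 0.0
[ 0.5159 -0.1946  0.028 ] [-0.0525  0.0063  0.028 ]
t18.0 g [0.6499 0.1891 0.2281] turn 0.3 shift mm [ 102.8 -393.2   27.3] F [-1.5  2.2  0. ] op 0.0469 gf 0.0
[ 0.5662 -0.2315  0.028 ] [ 0.0006 -0.0265  0.028 ]
t18.0 g [0.6499 0.1891 0.2281] turn 0.3 shift mm [  49.7 -426.    27.3] F [-1.5  2.2  0. ] op 0.0469 gf 0.0
c [0.0868 0.1064 0.045 ]
c [ 0.0966 -0.104   0.045 ]
c [-0.1003 -0.1094  0.045 ]
c [-0.1041  0.1092  0.045 ]
top0 [ 157  178   63   62 2263] [189.9585 210.6549]
scene0 [267 135  58  43 971] [294.2884 160.1432]
```

```bash
python3 -m jog '.5 .03 -.025 0 0;.5 .02 -.035 0 0;.5 0 -.041 0 0;.5 0 -.041 0 0;.5 0 -.041 0 0;.5 0 -.041 0 0;.5 0 -.041 0 0;.5 0 -.041 0 0;.5 0 -.041 0 0;.5 0 -.041 0 0'
python3 -m jog '.5 0 -.038 0 0;.5 0 0 .03 0;.5 0 0 .04 0;.5 0 0 .03 0;.5 0 0 0 0;.5 0 0 0 0'
python3 - <<'E'
from h import *
from plant import robot
need(B(0.0006,-.0265,.028),85.4)
t=robot.read_camera("wrist");s,Rm,g=rot();np.savez("w5.npz",Rm=Rm,p=s["tool_pos"],**t)
cv2.imwrite("pics/w5.png",cv2.resize(t["color"][150:,:,::-1],(800,366),interpolation=2))
E
```

```text
t: 18.83
tool_pos: [0.5695, -0.1987, 0.2934]
orientation: [0.122, 3.138, -0.001]
force: [0.4, -0.3, 0.1]
opening: 0.0465
gripper_force: 0.0
t: 19.33
tool_pos: [0.5657, -0.234, 0.1913]
orientation: [-0.122, -3.135, -0.003]
force: [-0.1, -0.2, 1.9]
opening: 0.0464
gripper_force: 0.0
t19.3 g [ 0.5655 -0.2338  0.1263] turn 0.2 shift mm [-0.9  2.3 98.3] F [-0.1 -0.2  1.9] op 0.0464 gf 0.0
```

View pics/w5.png

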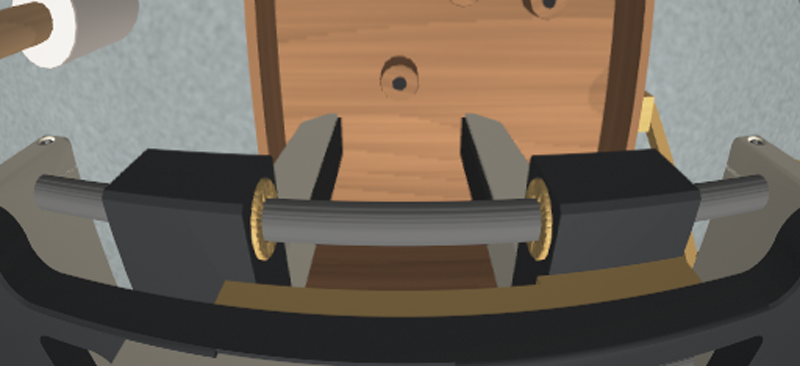

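The barrel's hole is at (400,84) in the crop, centred between the fingers.

```bash
python3 - <<'E'
from h import *
w=load("w5");P=wz(w,400,84+150*1.5625,.028);print(P,inbox(P));P[2]=.028;need(P,85.4)
E
sleep 0
```

```text
[ 0.57149891 -0.23509735  0.028     ] [ 0.00619198 -0.02969751  0.028     ]
t19.4 g [ 0.5672 -0.2345  0.129 ] turn 0.2 shift mm [ -4.3  -0.2 101. ] F [0.6 0.7 0.9] op 0.0465 gf 0.0
```

```bash
python3 -m jog '.5 -.003 0 .03 0;.5 0 0 .03 0;.5 0 0 .03 0;.5 0 0 .011 0;.5 0 0 0 0;.5 0 0 0 0;0 0 0 0 0;0 0 0 0 0;0 0 0 0 0;0 0 0 0 0' 12
python3 -m jog '0 0 0 0 0;0 0 0 -.02 0;0 0 0 -.03 0;0 0 0 -.04 0;0 0 0 -.04 0;0 0 0 -.04 0;0 0.02 .03 -.02 0;0 .02 .035 0 0;0 .02 .035 0 0;0 0 .041 0 0'
python3 - <<'E'
from h import *
need([.497,.144,.2],85.4)
E
```

```text
t: 20.22
tool_pos: [0.5703, -0.2349, 0.0932]
orientation: [0.121, 3.138, -0.001]
force: [-0.6, -0.8, 1.1]
opening: 0.0244
gripper_force: 0.0
t: 21.05
tool_pos: [0.5183, -0.089, 0.2823]
orientation: [-0.124, -3.138, 0.001]
force: [0.1, 0.5, -1.0]
opening: 0.0215
gripper_force: 12.0
t21.1 g [ 0.5183 -0.089   0.2173] turn 0.1 shift mm [ 39.9 230.6  17.2] F [ 0.1  0.5 -1. ] op 0.0215 gf 12.0
```

```bash
python3 -m jog '0 .02 .035 0 0;0 .02 .035 0 0;0 0 .041 0 0;0 0 .041 0 0;0 0 .041 0 0;0 0 .038 0 0;0 0 0 0 0;0 0 0 0 0'
python3 - <<'E'
from h import *
from plant import robot
need([.497,.144,.05],85.4)
s,Rm,g=rot();t=robot.read_camera("wrist");np.savez("w6.npz",Rm=Rm,p=s["tool_pos"],**t)
u=robot.read_camera("top");np.savez("top3.npz",**u)
cv2.imwrite("pics/w6.png",np.hstack([cv2.resize(t["color"][:,:,::-1],(400,300),interpolation=2),cv2.resize(u["color"][130:250,270:430,::-1],(400,300),interpolation=2)]))
E
```

```text
t: 21.72
tool_pos: [0.4983, 0.1459, 0.2819]
orientation: [-0.115, -3.139, 0.0]
force: [1.0, -0.8, 0.2]
opening: 0.0216
gripper_force: 12.0
t21.7 g [0.4983 0.1459 0.2169] turn 0.4 shift mm [  1.1  -2.  166.9] F [ 1.  -0.8  0.2] op 0.0216 gf 12.0
```

View pics/w6.png

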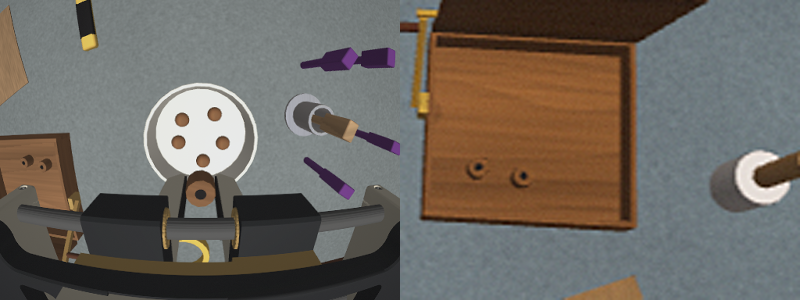

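The pot rim is centred at about (200,134) on the left, with the centre of the bead ring free. Two barrels remain, unmoved, at (478,168) and (520,177).

Run:
```python
from h import *
w=load("w6")
for u,v in[(144.5,134),(257,134),(200,82.5),(200,187)]: print(wz(w,u,v,.055,400/512).round(4))
for u,v in[(181,120),(214,114),(178,142),(221,143),(203,161)]: print("ball",wz(w,u,v,.017,400/512).round(4))
```

```text
[0.4807 0.0705 0.055 ]
[0.4922 0.2251 0.055 ]
[0.4179 0.1518 0.055 ]
[0.5648 0.1409 0.055 ]
ball [0.4709 0.1192 0.017 ]
ball [0.4656 0.1692 0.017 ]
ball [0.5045 0.1115 0.017 ]
ball [0.511  0.1772 0.017 ]
ball [0.5379 0.1476 0.017 ]
```

```bash
python3 -m jog '0 0 0 .04 0;0 0 0 .04 0;0 0 0 .04 0;0 0 0 .03 0;0 0 0 .017 0;0 0 0 0 0;.34 0 0 0 0;.34 0 0 0 0;.34 0 0 0 0;.34 0 0 -.02 0'
python3 -m jog '.34 0 0 -.04 0;.34 0 0 -.04 0;.34 0 0 -.04 0;.34 0 -.041 -.02 0;.34 0 -.041 0 0;.34 0 -.041 0 5;.34 0 -.041 0 7;.34 0 -.041 0 7;.34 0 -.041 0 7;.34 0 -.02 0 7'
python3 - <<'E'
from h import *
need(B(-.045,.050,.05),52)
E
```

```text
t: 22.65
tool_pos: [0.4976, 0.1434, 0.1337]
orientation: [-0.122, -3.136, 0.001]
force: [0.6, 0.8, -0.7]
opening: 0.0316
gripper_force: 0.0
t: 23.48
tool_pos: [0.444, -0.1135, 0.2756]
orientation: [1.019, 2.968, -0.003]
force: [-0.3, -0.1, 0.6]
opening: 0.0317
gripper_force: 0.0
t23.5 g [ 0.4442 -0.1137  0.2106] turn 0.1 shift mm [-87.8  21.1 160.9] F [-0.3 -0.1  0.6] op 0.0317 gf 0.0
```

```bash
python3 -m jog '.5 -.034 .007 0 0;.5 -.034 .007 0 0;.5 -.02 .007 .02 0;.5 0 0 .04 0;.5 0 0 .04 0;.5 0 0 .03 0;.5 0 0 .02 0;.5 0 0 0 0;.5 0 0 0 0'
python3 - <<'E'
from h import *
from plant import robot
s,Rm,g=rot();t=robot.read_camera("wrist");np.savez("w7.npz",Rm=Rm,p=s["tool_pos"],**t)
need(B(-.045,.050,.028),52)
cv2.imwrite("pics/w7.png",cv2.resize(t["color"][150:,:,::-1],(800,366),interpolation=2))
E
```

```text
t: 24.23
tool_pos: [0.5275, -0.1467, 0.124]
orientation: [-1.008, -2.975, 0.0]
force: [0.8, -0.1, 0.8]
opening: 0.0465
gripper_force: 0.0
t24.3 g [ 0.5288 -0.1471  0.0606] turn 0.6 shift mm [-1.1 -4.7 32.6] F [-0.5  0.9  1. ] op 0.0468 gf 0.0
```

View pics/w7.png

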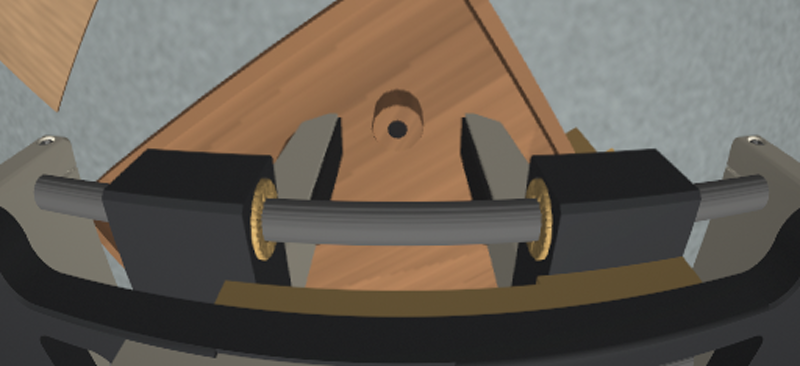

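The barrel's hole is at (398,130), centred between the fingers.

Run:
```python
from h import *
w=load("w7");P=wz(w,398,130+150*1.5625,.028);print(P,inbox(P));P[2]=.028;need(P,52)
```

```text
[ 0.52812036 -0.14869867  0.028     ] [-0.04395236  0.05295827  0.028     ]
t24.3 g [ 0.5288 -0.1471  0.0606] turn 0.6 shift mm [-0.4 -1.7 32.6] F [-0.5  0.9  1. ] op 0.0468 gf 0.0
```

```bash
python3 -m jog '.5 0 -.002 .02 0;.5 0 0 .0125 0;.5 0 0 0 0;0 0 0 0 0;0 0 0 0 0;0 0 0 0 0;0 0 0 0 0;0 0 0 -.01 0;0 0 0 -.03 0;0 0 0 -.04 0' 12
python3 -m jog '0 0 0 -.04 0;0 .029 .029 -.01 0;0 .029 .029 0 0;0 .029 .029 0 0;0 .029 .029 0 0;0 .029 .029 0 0;0 .029 .02 0 0;0 .028 .018 0 0;0 0 0 0 0;0 0 0 0 0'
python3 - <<'E'
from h import *
need([.470,.146,.055],None)
E
```

```text
t: 25.12
tool_pos: [0.5239, -0.1472, 0.1689]
orientation: [-1.005, -2.969, -0.0]
force: [1.3, -1.1, 0.4]
opening: 0.022
gripper_force: 12.0
t: 25.95
tool_pos: [0.4767, 0.1209, 0.2216]
orientation: [1.002, 2.977, 0.001]
force: [0.6, -0.6, 0.3]
opening: 0.0219
gripper_force: 12.0
t25.9 g [0.4767 0.1209 0.1566] turn 0.0 shift mm [ 20.6  15.9 101.6] F [ 0.6 -0.6  0.3] op 0.0219 gf 12.0
```

```bash
python3 -m jog '0 .02 .016 0 0;0 0 0 .03 0;0 0 0 .04 0;0 0 0 .03 0;0 0 0 0 0;.34 0 0 0 0;.34 0 0 0 0;.34 0 0 0 0;.34 0 0 -.03 0;.34 0 0 -.04 0'
python3 -m jog '.5 0 0 -.04 0;.5 -.029 -.029 0 0;.5 -.029 -.029 0 0;.5 -.029 -.029 0 0;.5 -.029 -.029 0 0;.5 -.029 -.029 0 0;.5 -.029 -.02 0 0;.5 -.029 -.02 0 0;.5 0 0 0 0;.5 0 0 0 0'
python3 - <<'E'
from h import *
from plant import robot
u=robot.read_camera("top");np.savez("top4.npz",**u)
need(B(-.049,.004,.06),None)
need(B(-.049,.004,.06),52)
E
```

```text
t: 26.78
tool_pos: [0.4695, 0.1436, 0.1902]
orientation: [-1.007, -2.972, 0.003]
force: [1.5, 0.4, 1.0]
opening: 0.0317
gripper_force: 0.0
t: 27.62
tool_pos: [0.5207, -0.1283, 0.2331]
orientation: [1.012, 2.971, -0.0]
force: [0.4, 0.9, -0.1]
opening: 0.0464
gripper_force: 0.0
t27.7 g [ 0.5205 -0.127   0.1677] turn 0.0 shift mm [-41.4 -56.5 107.7] F [ 0.6  0.7 -0.2] op 0.0466 gf 0.0
t27.7 g [ 0.5205 -0.127   0.1677] turn 0.5 shift mm [-41.8 -56.2 107.7] F [ 0.6  0.7 -0.2] op 0.0466 gf 0.0
```

```bash
python3 -m jog '.5 -.022 -.028 0 0;.5 -.02 -.028 .03 0;.5 0 0 .04 0;.5 0 0 .03 0;.5 0 0 0 0;.5 0 0 0 0;.5 0 0 0 0'
python3 - <<'E'
from h import *
from plant import robot
s,Rm,g=rot();t=robot.read_camera("wrist");np.savez("w8.npz",Rm=Rm,p=s["tool_pos"],**t)
need(B(-.049,.004,.028),52)
u=load("top4")["color"]
cv2.imwrite("pics/w8.png",np.hstack([cv2.resize(t["color"][:,:,::-1],(400,300),interpolation=2),cv2.resize(u[140:260,140:300,::-1],(400,300),interpolation=2)]))
E
```

```text
t: 28.25
tool_pos: [0.5204, -0.1925, 0.1358]
orientation: [1.005, 2.974, -0.0]
force: [-0.0, -0.3, 1.2]
opening: 0.0463
gripper_force: 0.0
t28.3 g [ 0.5212 -0.193   0.0715] turn 0.7 shift mm [-0.7 -4.5 43.5] F [0.6 0.3 0.1] op 0.0466 gf 0.0
```

View pics/w8.png

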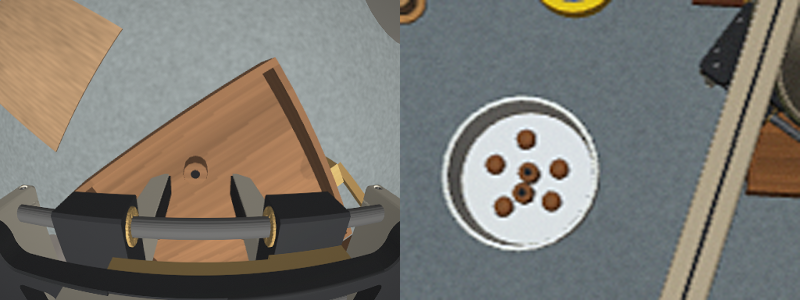

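Both barrels stand in the pot at (528,173) and (523,192). The third is at (195,174) on the left.

Run:
```python
from h import *
w=load("w8");P=wz(w,195,174,.028,400/512);print(P,inbox(P));P[2]=.028;need(P,52)
```

```text
[ 0.51732044 -0.19578994  0.028     ] [-0.05095445  0.00515453  0.028     ]
t28.3 g [ 0.5212 -0.193   0.0715] turn 0.7 shift mm [ 1.6 -4.7 43.5] F [0.6 0.3 0.1] op 0.0466 gf 0.0
```

```bash
python3 -m jog '.5 .001 -.004 .03 0;.5 0 0 .0135 0;.5 0 0 0 0;0 0 0 0 0;0 0 0 0 0;0 0 0 0 0;0 0 0 0 0;0 0 0 -.01 0;0 0 0 -.03 0;0 0 0 -.04 0' 12
python3 -m jog '0 0 0 -.04 0;0 .025 .033 -.01 0;0 .025 .033 0 0;0 .025 .033 0 0;0 .025 .033 0 0;0 .025 .033 0 0;0 .025 .033 0 0;0 .025 .033 0 0;0 .025 .033 0 0;0 0 0 0 0'
python3 - <<'E'
from h import *
need([.520,.155,.06],None)
E
```

```text
t: 29.13
tool_pos: [0.5136, -0.1944, 0.1678]
orientation: [-1.005, -2.969, -0.001]
force: [1.5, -1.1, 0.2]
opening: 0.0215
gripper_force: 12.0
t: 29.97
tool_pos: [0.5168, 0.1413, 0.2208]
orientation: [-1.0, -2.978, -0.005]
force: [-0.3, 0.0, -0.2]
opening: 0.0216
gripper_force: 12.0
t30.0 g [0.5168 0.1415 0.1558] turn 0.0 shift mm [ 5.5 12.4 95.9] F [-0.3  0.  -0.2] op 0.0216 gf 12.0
```

```bash
python3 -m jog '0 .005 .012 .03 0;0 0 0 .04 0;0 0 0 .025 0;0 0 0 0 0;.34 0 0 0 0;.34 0 0 0 0;.34 0 0 0 0;.34 0 0 -.03 0;.34 0 0 -.04 0;.34 0 0 -.04 0'
python3 -m jog '.34 0 0 -.04 -5.5;.34 0 0 -.03 -7;.34 0 0 0 -7;.5 0 0 0 -7;.5 0 0 0 -7;.5 .02 .035 0 0;.5 .02 .035 0 0;.5 0.02 .03 0 0;.5 0 0 0 0;.5 0 0 0 0'
python3 - <<'E'
from h import *
from plant import robot
s,Rm,g=rot();t=robot.read_camera("wrist");np.savez("w9.npz",Rm=Rm,p=s["tool_pos"],**t)
need([.475,.319,.115],90)
cv2.imwrite("pics/w9.png",cv2.resize(t["color"][:,:,::-1],(800,600),interpolation=2))
E
```

```text
t: 30.8
tool_pos: [0.5207, 0.147, 0.2373]
orientation: [1.008, 2.975, 0.0]
force: [0.3, -0.3, 0.1]
opening: 0.0318
gripper_force: 0.0
t: 31.63
tool_pos: [0.4675, 0.2526, 0.307]
orientation: [0.102, 3.137, 0.002]
force: [-0.1, -0.4, 0.3]
opening: 0.0462
gripper_force: 0.0
t31.7 g [0.4683 0.2516 0.2417] turn -3.8 shift mm [ -6.3  67.3 126.8] F [ 0.7 -0.3 -0.1] op 0.0466 gf 0.0
```

View pics/w9.png

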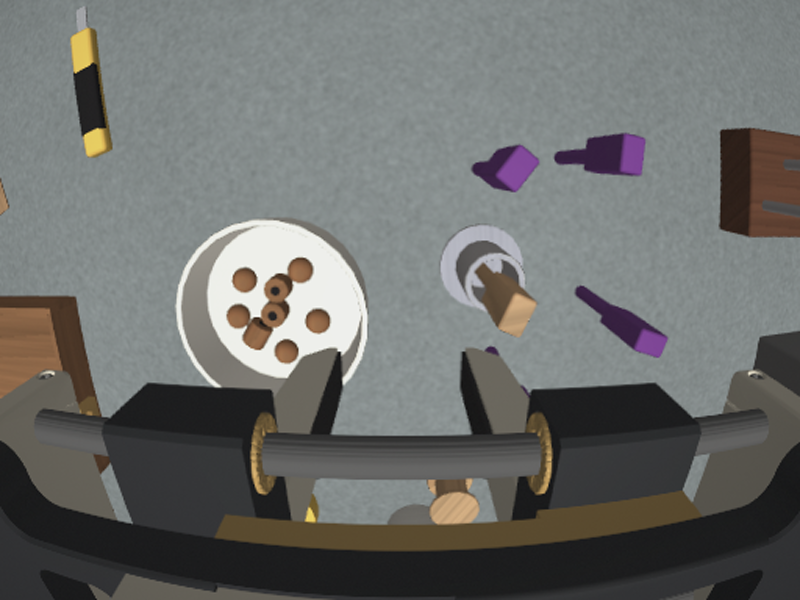

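All three barrels are in the pot, at (277,289), (273,314) and, lying down, (257,333). The wooden stick's top is at (515,315), and I find its yaw by segmentation.

Run:
```python
from h import *
w=load("w9");im=w["color"];s=1.5625
x0,x1,y0,y1=300,350,160,220
hsv=cv2.cvtColor(im,cv2.COLOR_RGB2HSV)[y0:y1,x0:x1]
m=((hsv[...,0]<25)&(hsv[...,1]>60)).astype(np.uint8)
v=hsv[...,2][m>0];print("V hist",np.percentile(v,[5,25,50,75,95]),m.sum())
th,_=cv2.threshold(v.reshape(-1,1),0,255,cv2.THRESH_OTSU);print("otsu",th)
for lab,mm in(("top",m*(hsv[...,2]>th)),("all",m)):
    n,l,st,ce=cv2.connectedComponentsWithStats(mm.astype(np.uint8));i=1+np.argmax(st[1:,4])
    vs,us=np.nonzero(l==i);print(lab,st[i],ce[i]+[x0,y0])
    if lab=="top":
      for z in(.13,.141):
        P=np.array([wz(w,u+x0,v_+y0,z,1)[:2] for u,v_ in zip(us,vs)])
        r=cv2.minAreaRect((P*1000).astype(np.float32));b=cv2.boxPoints(r);e=b[1]-b[0];f=b[2]-b[1]
        print(z,"ctr",r[0],"sides",np.linalg.norm(e),np.degrees(np.arctan2(e[1],e[0])),np.linalg.norm(f),np.degrees(np.arctan2(f[1],f[0])))
# silhouette edges of m printed small
for r in m[::2]: print(''.join('#' if q else '.' for q in r))
print(hsv[::4,::3,2])
for (u,v_,z) in[(505,265,.0),(482,265,.002),(494,279,.065)]: print(wz(w,u,v_,z).round(4))
```

```text
V hist [ 86.  93. 104. 185. 207.] 984
otsu 142.0
top [ 19  28  25  28 404] [330.75990099 201.33415842]
0.13 ctr (478.71710205078125, 321.5069885253906) sides 24.424778 -26.491287 15.586433 63.508694
0.141 ctr (475.03582763671875, 318.78533935546875) sides 23.381205 -26.491405 14.92058 63.508633
all [  5   9  39  47 984] [323.4898374  192.66768293]
..................................................
..................................................
..................................................
..................................................
..................................................
.......####.......................................
.....########.....................................
.....##########..##...............................
......##################..........................
.......#####################......................
.........#####################....................
..........######################..................
...........#######################................
...........#########################..............
..........##########################
[... 1211 characters left out ...]
  88  94  96  87  91  94  97  98 105 105 110 150 144 146 145 147]
 [197 112  89  91  87  88  92  95  98 101 177 139 102 143 146 149 143]
 [172 194 115  93  92  85  91  94  96 167 211 209 206 185 134 142 149]
 [152 164 193 186  92  87  86  91 115 206 208 207 203 199 175 148 144]
 [146 146 144 146 119  89  84  88 179 193 191 189 186 182 148 142 143]
 [150 146 146 150 148  98  85 147 182 180 182 184 185 141 142 144 144]
 [143 147 146 145 145 148  93 184 188 193 197 198 173 144 143 146 144]
 [147 148 147 147 144 152 149 141 180 186 182 178 147 146 144 148 152]
 [141 145 143 140 146 149 145 145 147 145 151 145 151 146 144 142 143]]
[0.476 0.343 0.   ]
[0.4744 0.3223 0.002 ]
[0.4719 0.3203 0.065 ]
```

```bash
python3 -m jog '.5 0 .03 0 0;.5 0 .03 0 0;.5 0 0 0 7;.5 0 0 0 7;.5 0 0 0 7;.5 0 0 0 7;.5 0 0 0 2;.5 0 0 0 0;.5 0 0 0 0'
python3 - <<'E'
from h import *
need([.4765,.320,.115],63.5)
E
```

```text
t: 32.43
tool_pos: [0.4729, 0.3099, 0.3054]
orientation: [0.916, 3.004, 0.001]
force: [0.4, -0.6, -0.3]
opening: 0.0461
gripper_force: 0.0
t32.4 g [0.473  0.31   0.2404] turn -7.4 shift mm [  1.4  10.5 125.4] F [ 0.4 -0.6 -0.3] op 0.0461 gf 0.0
```

```bash
python3 -m jog '.5 0 0 0 -7;.5 .001 .0105 .02 -.4;.5 0 0 .03 0;.5 0 0 .03 0;.5 0 0 .03 0;.5 0 0 .0155 0;.5 0 0 0 0;.5 0 0 0 0'
python3 -m jog '0 0 0 0 0;0 0 0 0 0;0 0 0 0 0;0 0 0 0 0;0 0 0 0 0;0 0 0 0 0' 20
python3 -m jog '0 0 0 0 0;0 0 0 0 0' 60
python3 - <<'E'
from h import *
need([.4765,.320,.115],63.5)
E
```

```text
t: 33.1
tool_pos: [0.4757, 0.3201, 0.1787]
orientation: [-0.719, -3.057, 0.002]
force: [-0.1, 0.7, 0.1]
opening: 0.0462
gripper_force: 0.0
t: 33.6
tool_pos: [0.4761, 0.321, 0.1799]
orientation: [0.72, 3.057, 0.001]
force: [-0.0, 0.5, 4.6]
opening: 0.0159
gripper_force: 20.0
t: 33.77
tool_pos: [0.4761, 0.321, 0.1799]
orientation: [0.72, 3.057, 0.001]
force: [-0.4, -0.5, 5.2]
opening: 0.0158
gripper_force: 60.0
t33.8 g [0.4762 0.3211 0.1149] turn -0.0 shift mm [-0.8 -0.8 -0.1] F [-0.4 -0.5  5.2] op 0.0158 gf 60.0
```

The stick is gripped at 15.8 mm wide with 60 N. I work out a free entry point in the pot and lift meanwhile.

```bash
python3 -m jog '0 0 0 -.01 0;0 0 0 -.02 0;0 0 0 -.03 0;0 0 0 -.03 0;0 0 0 -.01 0;0 0 0 0 0'
python3 - <<'E'
from h import *
w=load("w9");c=np.array([.498,.146])
B_=[wz(w,*p,z)[:2] for p,z in[((244,280),.017),((300,270),.017),((238,317),.017),((317,321),.017),((286,351),.017),((277,289),.028),((273,314),.028),((257,333),.025)]]
for b in B_: print((b-c).round(3),end=" ")
print()
for r in(30,40,45):
  for a in range(0,360,15):
    p=c+r/1000*np.array([np.cos(np.radians(a)),np.sin(np.radians(a))]);d=min(np.linalg.norm(p-b) for b in B_)
    if d>.019: print(r,a,p.round(4),round(d,4))
need([.498,.146,.2],63.5)
E
```

```text
t: 34.27
tool_pos: [0.4772, 0.3216, 0.2833]
orientation: [0.719, 3.053, 0.007]
force: [0.3, 0.4, 0.3]
opening: 0.0156
gripper_force: 60.0
[-0.028 -0.027] [-0.033  0.024] [ 0.005 -0.038] [0.012 0.033] [0.038 0.002] [-0.021  0.005] [ 0.001 -0.001] [ 0.017 -0.019] 
30 105 [0.4902 0.175 ] 0.0205
40 105 [0.4876 0.1846] 0.0234
40 180 [0.458 0.146] 0.0201
40 195 [0.4594 0.1356] 0.0195
45 30 [0.537  0.1685] 0.0207
45 45 [0.5298 0.1778] 0.0195
45 105 [0.4864 0.1895] 0.0261
45 180 [0.453 0.146] 0.025
45 195 [0.4545 0.1344] 0.0216
45 315 [0.5298 0.1142] 0.019
45 330 [0.537  0.1235] 0.0218
t34.3 g [0.4775 0.3218 0.2183] turn -0.0 shift mm [ -96.7 -148.3   17.8] F [0.3 0.4 0.3] op 0.0156 gf 60.0
```

```bash
python3 -m jog '0 -.0175 -.03 0 0;0 -.0175 -.03 0 0;0 -.017 -.03 0 0;0 -.017 -.027 0 0;0 0 0 0 0;0 0 0 .03 0;0 0 0 .03 0;0 0 0 .02 0;0 0 0 .01 0;0 0 0 0 0'
python3 - <<'E'
from h import *
need([.4872,.1865,.118],63.5)
E
```

```text
t: 35.1
tool_pos: [0.4829, 0.185, 0.1849]
orientation: [-0.719, -3.052, 0.005]
force: [-0.7, -0.4, -0.5]
opening: 0.0156
gripper_force: 60.0
t35.1 g [0.4824 0.1849 0.1199] turn -0.0 shift mm [-3.6  3.6  1.8] F [-0.7 -0.4 -0.5] op 0.0156 gf 60.0
```

```bash
python3 -m jog '0 -.003 .003 0 0;0 0 0 0 0;0 0 0 .0015 0;0 0 0 0 0'
python3 -m jog '0 0 0 .0015 0;0 0 0 0 0'
python3 -m jog '0 0 0 .0015 0;0 0 0 0 0'
```

```text
t: 35.43
tool_pos: [0.4901, 0.187, 0.1888]
orientation: [0.72, 3.056, 0.002]
force: [0.1, -1.4, 0.1]
opening: 0.0156
gripper_force: 60.0
t: 35.6
tool_pos: [0.4895, 0.1867, 0.1864]
orientation: [0.72, 3.057, 0.001]
force: [-0.4, 0.4, -0.8]
opening: 0.0159
gripper_force: 60.0
t: 35.77
tool_pos: [0.4892, 0.1866, 0.1844]
orientation: [-0.721, -3.058, 0.0]
force: [0.7, -0.0, -0.1]
opening: 0.0156
gripper_force: 60.0
```

Run:
```python
from h import *
need([.4872,.1865,.117],63.5)
# circle rows: anticlockwise from above, radius .040 start 105deg; tool axes
y=np.array([np.cos(np.radians(63.5)),np.sin(np.radians(63.5))]);x=np.array([-y[1],y[0]])
N=30;a=np.radians(105+np.arange(N+1)*360/N);p=.04*np.stack([np.cos(a),np.sin(a)],1);d=np.diff(p,axis=0)
r=[f"0 {v@x:.4f} {v@y:.4f} 0 0" for v in d]
for i in range(0,N,10): print(';'.join(r[i:i+10]))
```

```text
t35.8 g [0.4892 0.1866 0.1194] turn -0.0 shift mm [ 1.7 -1.   2.4] F [ 0.7 -0.  -0.1] op 0.0156 gf 60.0
0 0.0056 -0.0062 0 0;0 0.0042 -0.0072 0 0;0 0.0027 -0.0079 0 0;0 0.0009 -0.0083 0 0;0 -0.0008 -0.0083 0 0;0 -0.0025 -0.0080 0 0;0 -0.0041 -0.0073 0 0;0 -0.0055 -0.0063 0 0;0 -0.0067 -0.0050 0 0;0 -0.0076 -0.0035 0 0
0 -0.0082 -0.0018 0 0;0 -0.0084 -0.0001 0 0;0 -0.0082 0.0017 0 0;0 -0.0077 0.0033 0 0;0 -0.0068 0.0049 0 0;0 -0.0056 0.0062 0 0;0 -0.0042 0.0072 0 0;0 -0.0027 0.0079 0 0;0 -0.0009 0.0083 0 0;0 0.0008 0.0083 0 0
0 0.0025 0.0080 0 0;0 0.0041 0.0073 0 0;0 0.0055 0.0063 0 0;0 0.0067 0.0050 0 0;0 0.0076 0.0035 0 0;0 0.0082 0.0018 0 0;0 0.0084 0.0001 0 0;0 0.0082 -0.0017 0 0;0 0.0077 -0.0033 0 0;0 0.0068 -0.0049 0 0
```

```bash
python3 -m jog '0 0.0056 -0.0062 0.002 0;0 0.0042 -0.0072 0 0;0 0.0027 -0.0079 0 0;0 0.0009 -0.0083 0 0;0 -0.0008 -0.0083 0 0;0 -0.0025 -0.0080 0 0;0 -0.0041 -0.0073 0 0;0 -0.0055 -0.0063 0 0;0 -0.0067 -0.0050 0 0;0 -0.0076 -0.0035 0 0'
python3 -m jog '0 -0.0082 -0.0018 0 0;0 -0.0084 -0.0001 0 0;0 -0.0082 0.0017 0 0;0 -0.0077 0.0033 0 0;0 -0.0068 0.0049 0 0;0 -0.0056 0.0062 0 0;0 -0.0042 0.0072 0 0;0 -0.0027 0.0079 0 0;0 -0.0009 0.0083 0 0;0 0.0008 0.0083 0 0'
python3 -m jog '0 0.0025 0.0080 0 0;0 0.0041 0.0073 0 0;0 0.0055 0.0063 0 0;0 0.0067 0.0050 0 0;0 0.0076 0.0035 0 0;0 0.0082 0.0018 0 0;0 0.0084 0.0001 0 0;0 0.0082 -0.0017 0 0;0 0.0077 -0.0033 0 0;0 0.0068 -0.0049 0 0'
python3 - <<'E'
from h import *
from plant import robot
need([.4872,.1865,.117],63.5)
t=robot.read_camera("scene");np.savez("sc5.npz",**t)
s,Rm,g=rot();t=robot.read_camera("wrist");np.savez("w10.npz",Rm=Rm,p=s["tool_pos"],**t)
u=load("sc5")["color"]
cv2.imwrite("pics/w10.png",np.hstack([cv2.resize(t["color"][:,:,::-1],(400,300),interpolation=2),cv2.resize(u[90:210,220:380,::-1],(400,300),interpolation=2)]))
E
```

```text
t: 36.6
tool_pos: [0.4718, 0.1186, 0.1827]
orientation: [0.721, 3.057, 0.0]
force: [1.2, -0.3, -1.1]
opening: 0.0156
gripper_force: 60.0
t: 37.43
tool_pos: [0.5387, 0.1385, 0.1825]
orientation: [-0.72, -3.058, -0.0]
force: [0.3, 0.3, 0.2]
opening: 0.0158
gripper_force: 60.0
t: 38.27
tool_pos: [0.4882, 0.1868, 0.1825]
orientation: [-0.72, -3.058, 0.0]
force: [0.4, -0.9, -1.0]
opening: 0.0161
gripper_force: 60.0
t38.3 g [0.4882 0.1868 0.1175] turn -0.0 shift mm [ 0.8 -0.7  0.5] F [ 0.4 -0.9 -1. ] op 0.0161 gf 60.0
```

View pics/w10.png

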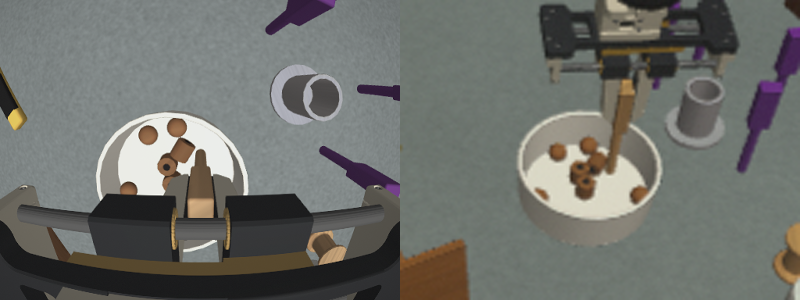

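The stick stands nearly upright in the pot and the beads are being stirred. I check where its tip is, then do the other two turns.

```bash
python3 - <<'E'
from h import *
w=load("w10");c=load("sc5")
print(wz(w,200.5,152,.010,400/512).round(4)); print(onz(c,220+213/2.5,90+171/2.5,.010,1).round(4),onz(c,220+226/2.5,90+81/2.5,.145,1).round(4))
m=cv2.cvtColor(w["color"],cv2.COLOR_RGB2HSV)
E
python3 -m jog '0 0.0056 -0.0062 0 0;0 0.0042 -0.0072 0 0;0 0.0027 -0.0079 0 0;0 0.0009 -0.0083 0 0;0 -0.0008 -0.0083 0 0;0 -0.0025 -0.0080 0 0;0 -0.0041 -0.0073 0 0;0 -0.0055 -0.0063 0 0;0 -0.0067 -0.0050 0 0;0 -0.0076 -0.0035 0 0'
python3 -m jog '0 -0.0082 -0.0018 0 0;0 -0.0084 -0.0001 0 0;0 -0.0082 0.0017 0 0;0 -0.0077 0.0033 0 0;0 -0.0068 0.0049 0 0;0 -0.0056 0.0062 0 0;0 -0.0042 0.0072 0 0;0 -0.0027 0.0079 0 0;0 -0.0009 0.0083 0 0;0 0.0008 0.0083 0 0'
python3 -m jog '0 0.0025 0.0080 0 0;0 0.0041 0.0073 0 0;0 0.0055 0.0063 0 0;0 0.0067 0.0050 0 0;0 0.0076 0.0035 0 0;0 0.0082 0.0018 0 0;0 0.0084 0.0001 0 0;0 0.0082 -0.0017 0 0;0 0.0077 -0.0033 0 0;0 0.0068 -0.0049 0 0'
```

```text
[0.4851 0.1876 0.01  ]
[0.4952 0.1891 0.01  ] [0.4871 0.1899 0.145 ]
t: 39.2
tool_pos: [0.472, 0.1186, 0.1836]
orientation: [0.721, 3.055, 0.001]
force: [-0.4, -0.5, -1.1]
opening: 0.0156
gripper_force: 60.0
t: 40.03
tool_pos: [0.5391, 0.1382, 0.1824]
orientation: [0.72, 3.058, -0.0]
force: [-0.1, -0.9, -1.4]
opening: 0.0157
gripper_force: 60.0
t: 40.87
tool_pos: [0.4883, 0.1869, 0.1826]
orientation: [0.72, 3.058, 0.0]
force: [0.1, 0.1, -0.1]
opening: 0.0153
gripper_force: 60.0
```

```bash
python3 -m jog '0 0.0056 -0.0062 0 0;0 0.0042 -0.0072 0 0;0 0.0027 -0.0079 0 0;0 0.0009 -0.0083 0 0;0 -0.0008 -0.0083 0 0;0 -0.0025 -0.0080 0 0;0 -0.0041 -0.0073 0 0;0 -0.0055 -0.0063 0 0;0 -0.0067 -0.0050 0 0;0 -0.0076 -0.0035 0 0'
python3 -m jog '0 -0.0082 -0.0018 0 0;0 -0.0084 -0.0001 0 0;0 -0.0082 0.0017 0 0;0 -0.0077 0.0033 0 0;0 -0.0068 0.0049 0 0;0 -0.0056 0.0062 0 0;0 -0.0042 0.0072 0 0;0 -0.0027 0.0079 0 0;0 -0.0009 0.0083 0 0;0 0.0008 0.0083 0 0'
python3 -m jog '0 0.0025 0.0080 0 0;0 0.0041 0.0073 0 0;0 0.0055 0.0063 0 0;0 0.0067 0.0050 0 0;0 0.0076 0.0035 0 0;0 0.0082 0.0018 0 0;0 0.0084 0.0001 0 0;0 0.0082 -0.0017 0 0;0 0.0077 -0.0033 0 0;0 0.0068 -0.0049 0 0'
python3 -m jog '0 0.0056 -0.0062 0 0;0 0.0042 -0.0072 0 0;0 0.0027 -0.0079 0 0;0 0.0009 -0.0083 0 0;0 0 0 0 0;0 0 0 -.01 0;0 0 0 -.02 0;0 0 0 -.035 0;0 0 0 -.035 0;0 0 0 0 0'
python3 - <<'E'
from h import *
from plant import robot
need([.4762,.3211,.2],63.5)
s,Rm,g=rot();t=robot.read_camera("wrist");np.savez("w11.npz",Rm=Rm,p=s["tool_pos"],**t)
# cup centre estimate from top & wrist images: foot circle (light grey) 
w=load("w11");im=w["color"];K=w["intrinsics"]
m=((im.min(2)>140)&(np.ptp(im.astype(int),axis=2)<22)).astype(np.uint8)
n,l,st,ce=cv2.connectedComponentsWithStats(m)
for i in range(1,n):
    if st[i,4]>100: print(st[i],ce[i].round(1),wz(w,*ce[i],.002,1).round(4))
E
```

```text
t: 41.7
tool_pos: [0.4718, 0.1186, 0.1827]
orientation: [0.721, 3.057, 0.0]
force: [0.0, 0.6, -1.0]
opening: 0.0159
gripper_force: 60.0
t: 42.53
tool_pos: [0.5384, 0.1386, 0.1818]
orientation: [-0.719, -3.057, 0.0]
force: [0.1, -0.2, -0.5]
opening: 0.0158
gripper_force: 60.0
t: 43.37
tool_pos: [0.4883, 0.1868, 0.1826]
orientation: [0.72, 3.058, 0.0]
force: [-0.3, 0.6, 0.0]
opening: 0.0157
gripper_force: 60.0
t: 44.2
tool_pos: [0.4673, 0.1669, 0.2916]
orientation: [0.718, 3.047, 0.009]
force: [1.3, 0.2, 0.9]
opening: 0.0156
gripper_force: 60.0
t44.2 g [0.4681 0.1671 0.2266] turn -0.0 shift mm [ 61.7 141.2  27.1] F [1.3 0.2 0.9] op 0.0156 gf 60.0
[ 37  64  11  18 103] [41.9 72.6] [ 0.192  -0.0442  0.002 ]
[ 339   95   63   56 1438] [365.5 122.9] [0.4763 0.3227 0.002 ]
[ 181  138  139  112 7223] [251.5 185.4] [0.4852 0.1534 0.002 ]
[392 305  16  27 295] [399.4 317.5] [0.8151 0.2769 0.002 ]
```

```bash
python3 -m jog '0 .0155 .035 0 0;0 .0155 .035 0 0;0 .0155 .035 0 0;0 .0152 .0362 0 0;0 0 0 0 0;0 0 0 0 0'
python3 - <<'E'
from h import *
need([.4762,.3215,.117],63.5)
E
```

```text
t: 44.75
tool_pos: [0.4713, 0.3217, 0.2812]
orientation: [-0.715, -3.057, 0.002]
force: [0.1, -0.7, -0.7]
opening: 0.0158
gripper_force: 60.0
t44.8 g [0.4712 0.3216 0.2162] turn 0.2 shift mm [-4.7  2.3 99.2] F [ 0.1 -0.7 -0.7] op 0.0158 gf 60.0
```

```bash
python3 -m jog '0 -.004 .002 0 0;0 0 0 .025 0;0 0 0 .02 0;0 0 0 .015 0;0 0 0 .015 0;0 0 0 .012 0;0 0 0 .01 0;0 0 0 0 0'
python3 - <<'E'
from h import *
need([.4762,.3215,.115],63.5)
E
```

```text
t: 45.42
tool_pos: [0.4757, 0.3186, 0.1832]
orientation: [-0.722, -3.055, 0.004]
force: [0.1, -0.1, -1.3]
opening: 0.016
gripper_force: 60.0
t45.4 g [0.4755 0.3185 0.1182] turn -0.1 shift mm [0.7 3.  3.2] F [ 0.1 -0.1 -1.3] op 0.016 gf 60.0
```

```bash
python3 -m jog '0 0 .002 .002 0;0 0 0 0.001 0;0 0 0 0 0'
python3 -m jog '.4 0 0 0 0;.4 0 0 0 0;.4 0 0 0 0;.4 0 0 0 0;.4 0 0 -.02 0;.4 0 0 -.03 0;.4 0 0 -.04 0;.4 0 0 -.04 0;.4 0 0 -.03 0;.4 0 0 0 0' 5
python3 -m jog '.4 .03 0 -.01 0;.4 .035 0.015 0 0;.4 .035 .015 0 0;.4 .035 .015 0 0;.4 0.035 .015 0 0;.4 .035 .015 0 0;.4 .035 0.015 0 0;.4 0 0 0 0;.4 0 0 0 0;.4 0 0 0 0'
python3 - <<'E'
from h import *
from plant import robot
np.set_printoptions(precision=4,suppress=True)
need([.476,.322,.2])
for n in("scene","top"):
    c=robot.read_camera(n);np.savez(n+"9.npz",**c)
    o=load(n+"0")["color"].astype(int);d=(np.abs(c["color"].astype(int)-o).max(2)>45).astype(np.uint8)
    k,l,st,ce=cv2.connectedComponentsWithStats(cv2.morphologyEx(d,cv2.MORPH_OPEN,np.ones((2,2),np.uint8)))
    for i in range(1,k):
        if st[i,4]>12: print(n,"diff",st[i],ce[i].round(0))
    hsv=cv2.cvtColor(c["color"],cv2.COLOR_RGB2HSV)
    for P in([.4765,.320,.138],[.4765,.32,.1]): print(n,"stick px",proj(c,P,1).round(1),hsv[tuple(proj(c,P,1)[0][::-1].round().astype(int))])
E
```

```text
t: 45.67
tool_pos: [0.4778, 0.3221, 0.1835]
orientation: [0.72, 3.057, 0.002]
force: [-0.5, 0.6, 0.6]
opening: 0.0159
gripper_force: 60.0
t: 46.5
tool_pos: [0.4793, 0.3231, 0.3517]
orientation: [0.718, 3.049, 0.013]
force: [1.4, 0.6, 1.1]
opening: 0.0371
gripper_force: 0.0
t: 47.33
tool_pos: [0.3027, 0.5094, 0.3523]
orientation: [0.719, 3.058, -0.001]
force: [0.5, -0.1, -0.5]
opening: 0.0368
gripper_force: 0.0
t47.3 g [0.3027 0.5094 0.2873] turn 0.0 shift mm [-238.6  -90.4   87.4] F [ 0.5 -0.1 -0.5] op 0.0368 gf 0.0
scene diff [133   0   4   7  24] [135.   3.]
scene diff [171   0   5   8  24] [173.   3.]
scene diff [343   0   4   6  20] [344.   2.]
scene diff [371   0   8   7  39] [374.   3.]
scene diff [380   0  10  17  85] [384.   7.]
scene diff [363   2   6  15  56] [365.   9.]
scene diff [139  18   4   5  15] [141.  20.]
scene diff [341 107   7  16  41] [343. 114.]
scene diff [286 146   7   7  42] [289. 149.]
scene diff [275 151  12  15  88] [280. 158.]
scene diff [292 151  28  26 314] [303. 164.]
scene diff [272 159   9  12  66] [276. 164.]
scene diff [283 167   8   8  51] [286.
[... 309 characters left out ...]
 [330. 135.]
top diff [286 146  77  73 543] [340. 165.]
top diff [254 171  24  44 209] [271. 199.]
top diff [199 188   9   9  57] [203. 192.]
top diff [188 193   8   8  55] [191. 196.]
top diff [168 197  29  20 239] [182. 207.]
top diff [201 204   8   9  56] [204. 208.]
top diff [101 207  18  15 101] [108. 213.]
top diff [209 211   9   8  56] [213. 214.]
top diff [197 217  16  11 116] [205. 222.]
top diff [319 216   8  19 136] [323. 226.]
top diff [120 218   5   5  19] [122. 220.]
top diff [179 219   8   9  60] [182. 223.]
top diff [195 229   8   8  54] [199. 233.]
top diff [180 230   9   8  58] [184. 234.]
top stick px [[105.5 214.5]] [ 16 127 189]
top stick px [[111.8 216.3]] [ 13 118  67]
```

Run:
```python
from h import *
np.set_printoptions(precision=1,suppress=True)
def blobs(n,box,f):
    c=load(n);h=cv2.cvtColor(c["color"],cv2.COLOR_RGB2HSV);x0,x1,y0,y1=box;s=h[y0:y1,x0:x1].astype(int)
    m=f(s).astype(np.uint8);k,l,st,ce=cv2.connectedComponentsWithStats(m);return [(st[i][:5]+np.array([x0,y0,0,0,0]),ce[i]+[x0,y0]) for i in range(1,k) if st[i,4]>8]
brass=lambda s:(s[...,0]>=17)&(s[...,0]<30)&(s[...,1]>120)&(s[...,2]>120)
for n,box in(("top9",(255,400,105,190)),("scene9",(120,280,170,290))):
    c=load(n)
    for b in blobs(n,box,brass): print(n,*b)
    for a in(1.30,1.40,1.45,1.48): print(n,"tab end/grip at",a,proj(c,[B(.1-r*np.cos(a),0,.0495+r*np.sin(a)) for r in(.24,.228,.2)],1).tolist())
    for a in(2.0,2.15,2.22): print(n,"stay end, handle end",a,proj(c,[B(.02-.112*np.cos(a),.123,.03+.112*np.sin(a)),B(.02-.1*np.cos(a),.178,.03+.1*np.sin(a)),B(.02,.123,.03)],1).tolist())
bead=lambda s:(s[...,0]<22)&(s[...,1]>70)
for n,box in(("top9",(150,225,175,245)),("scene9",(262,325,132,185))):
    for b in blobs(n,box,bead): print(n,"bead",b[0],b[1])
```

```text
top9 [341 118   9   6  44] [345.2 120.8]
top9 [277 134   8   3  17] [280.6 134.6]
top9 [275 137   7  38 115] [277.6 159.1]
top9 tab end/grip at 1.3 [[345.25384604682114, 138.52728415422115], [343.8323315697617, 138.85694704655063], [340.68907183007536, 139.5858992407424]]
top9 tab end/grip at 1.4 [[346.0579350119557, 126.53464393568638], [344.5827457312755, 127.65040932451024], [341.32130755821123, 130.1172112996548]]
top9 tab end/grip at 1.45 [[346.34802495850795, 120.61665346573768], [344.85504854796386, 122.11899313776762], [341.5536774217092, 125.44106894555534]]
top9 tab end/grip at 1.48 [[346.48542102703783, 117.10791285323636], [344.9847426607038, 118.83849877907969], [341.6656970206843, 122.66603024798526]]
top9 stay end, handle end 2.0 [[279.1715939646618, 143.1612581830882], [256.3848834817828, 145.12567941848178], [275.52541219670866, 171.56968286926428]]
top9 stay end, handle end 2.15 [[279.21438604695476, 138.4708084146651], [256.66917145127394, 140.9589165094001], [275.52541219670866, 171.56968286926428]]
top9 stay end, handle end 2.22 [[279.203259981363, 136.5923957199
[... 1299 characters left out ...]
54052385], [272.2873550230447, 214.0271936749694], [239.76626803800607, 220.44727081218295]]
top9 bead [198 188   8   7  43] [201.7 190.9]
top9 bead [167 197   8   7  46] [170.4 199.9]
top9 bead [187 202   8   8  46] [190.6 205.5]
top9 bead [180 208   8   8  46] [183.7 211.6]
top9 bead [209 210   7   8  44] [212.  213.5]
top9 bead [202 217   9  10  58] [206.1 221.3]
top9 bead [194 228   8   8  46] [197.4 231.7]
top9 bead [180 229   7   8  46] [182.9 232.6]
scene9 bead [285 145   7   7  38] [287.9 147.6]
scene9 bead [274 150   7   7  39] [277.1 152.7]
scene9 bead [293 156  10  16 103] [296.9 163.3]
scene9 bead [272 158   8  12  64] [275.6 162.8]
scene9 bead [312 160   7   7  43] [314.9 162.9]
```

The numbers check out: the lid is at about 1.45 rad, the stay is at its stop, all 8 beads are in the pot, the stick is in its cup, and nothing else has moved.

```bash
python3 -c "
from plant import robot
print(robot.close_job())"
```

```text
the job is handed in; nothing more can be done
None
```

I handed the job in at about 47 s: the lid is propped open with the stay at its stop, all three barrel beads are in the pot with the five round ones, they were stirred a little over three wide turns anticlockwise, and the stick is back in its cup; the last camera images showed nothing else moved, and no verdict was returned.

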